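Cross-stack the lapped corner plates and bring the magnifier over them

TASK

Stack the two loose L-shaped plates on the one already lying on the cork pad, each turned half a turn from the plate beneath it so that their square outlines line up and the balanced pile leaves an open square in the middle. Set each plate down without dropping it, then swing the magnifier by its red knob until its lens is centred over the pile. Let go and leave everything else on the bench alone.

Things in the scene. Friction and masses are not known exactly. Their poses are not given: they have to be found in the camera images.
- plate_a: Flat aluminium L-shaped corner plate, 12 mm thick, outline 80 x 80 mm, both legs 32 mm wide (so the missing quarter is 48 x 48 mm), 0.10 to 0.19 kg. Origin: centre of the 80 x 80 square, on the underside; z up. One leg fills x -40..-8 mm, y -40..40; the other fills x -8..40, y -40..-8; the missing quarter is x and y from -8 to 40 mm. This one already lies on the cork pad and is the bottom of the pile.
- plate_b: Flat aluminium L-shaped corner plate, 12 mm thick, outline 80 x 80 mm, both legs 32 mm wide (so the missing quarter is 48 x 48 mm), 0.10 to 0.19 kg. Origin: centre of the 80 x 80 square, on the underside; z up. One leg fills x -40..-8 mm, y -40..40; the other fills x -8..40, y -40..-8; the missing quarter is x and y from -8 to 40 mm. Lies loose on the bench, to be stacked.
- plate_c: Flat aluminium L-shaped corner plate, 12 mm thick, outline 80 x 80 mm, both legs 32 mm wide (so the missing quarter is 48 x 48 mm), 0.10 to 0.19 kg. Origin: centre of the 80 x 80 square, on the underside; z up. One leg fills x -40..-8 mm, y -40..40; the other fills x -8..40, y -40..-8; the missing quarter is x and y from -8 to 40 mm. Lies loose on the bench, to be stacked. Identical to plate_b; either may go second.
- plate_a_corner (a point): Outer corner where the two legs of plate_a meet, at (-40, -40, 0) mm in the plate's frame, on its underside.
- plate_a_open (a point): The empty corner of plate_a's square, diagonally opposite the corner where its legs meet, at (40, 40, 0) mm in the plate's frame (no metal there).
- plate_b_corner (a point): Outer corner where the two legs of plate_b meet, at (-40, -40, 0) mm in the plate's frame, on its underside.
- plate_b_open (a point): The empty corner of plate_b's square, diagonally opposite the corner where its legs meet, at (40, 40, 0) mm in the plate's frame (no metal there).
- plate_c_corner (a point): Outer corner where the two legs of plate_c meet, at (-40, -40, 0) mm in the plate's frame, on its underside.
- plate_c_open (a point): The empty corner of plate_c's square, diagonally opposite the corner where its legs meet, at (40, 40, 0) mm in the plate's frame (no metal there).
- pad (a point): Centre of the top of the round cork pad (124 mm across) of the fixed grey drying stand; pad top 14 mm above the bench. Its axes are the stand's, z up. The magnifier's upright column (20 mm thick) stands at (120, -120) mm from here in these axes.
- magnifier (a joint): Swivel of the magnifier's horizontal arm about the upright column, rad, range -0.5 to 1.95. At 0 the lens is centred over the cork pad; positive turns it counter-clockwise seen from above, away to the parked side. It stays where it is left (friction about 0.12 N m).
- lens (a point): Centre of the round magnifier lens (rim 106 mm across, 12 mm thick) at 165 mm above the bench, 170 mm from the column axis; its underside is at 159 mm.
- knob (a point): Centre of the top of the round red upright knob on the magnifier arm, 210 mm above the bench, 75 mm from the column axis on the line to the lens. The knob is 16 mm thick and stands 40 mm above the arm; it may be pinched from above at any yaw and dragged round the column.
- beaker: Clear plastic beaker, 72 mm across the rim, 95 mm tall. Origin: centre of its underside. Bystander, to be left alone.
- wash_bottle: White wash bottle with red cap, 64 mm across, 170 mm tall. Origin: centre of its underside. Bystander, to be left alone.
- grit_jar: Amber jar with black cap, 56 mm across, 70 mm tall. Origin: centre of its underside. Bystander, to be left alone.
- compound_tin: Flat blue tin, 56 mm across, 26 mm tall. Origin: centre of its underside. Bystander, to be left alone.
- felt_block: Grey felt polishing block, 50 x 90 x 28 mm. Origin: centre of its underside. Bystander, to be left alone.
- brush: Wooden-handled brush lying flat, 200 mm long, 42 mm wide, 20 mm high. Origin: under the middle of the brush. Bystander, to be left alone.
Things that resemble listed ones, but are neither listed nor needed, are in the scene too. What is shaped like the plate_a but blue or turquoise is not meant. Leave any black look-alike of the plate_b alone.

How it is judged:
On the way, in this order (a step that is already met when the one before it is completed fails the run):
1. a loose plate lies released on the bottom plate, turned half a turn from it (((horizontal distance between plate_a and pad below 0.02 m and height (world z) of plate_a between 0.011 and 0.017 m and angle between each of plate_a, plate_b's own z axis and vertical below 0.06 rad and horizontal distance between plate_b_corner and plate_a_open below 0.01 m and horizontal distance between plate_b_open and plate_a_corner below 0.01 m and z of plate_b in the frame of plate_a between 0.009 and 0.015 m and contact force between the fingers and plate_b below 0.1 N and linear speed of plate_b below 0.02 m/s) or (horizontal distance between plate_a and pad below 0.02 m and height (world z) of plate_a between 0.011 and 0.017 m and angle between each of plate_a, plate_c's own z axis and vertical below 0.06 rad and horizontal distance between plate_c_corner and plate_a_open below 0.01 m and horizontal distance between plate_c_open and plate_a_corner below 0.01 m and z of plate_c in the frame of plate_a between 0.009 and 0.015 m and contact force between the fingers and plate_c below 0.1 N and linear speed of plate_c below 0.02 m/s))), for 0.2 s.
2. the last plate lies released on the second, turned half a turn from it (horizontal distance between plate_a and pad below 0.02 m and height (world z) of plate_a between 0.011 and 0.017 m and angle between plate_a's own z axis and vertical below 0.06 rad and ((horizontal distance between plate_b_corner and plate_a_open below 0.01 m and horizontal distance between plate_b_open and plate_a_corner below 0.01 m and z of plate_b in the frame of plate_a between 0.009 and 0.015 m and angle between each of plate_b, plate_c's own z axis and vertical below 0.06 rad and horizontal distance between plate_c_corner and plate_b_open below 0.01 m and horizontal distance between plate_c_open and plate_b_corner below 0.01 m and z of plate_c in the frame of plate_b between 0.009 and 0.015 m) or (horizontal distance between plate_c_corner and plate_a_open below 0.01 m and horizontal distance between plate_c_open and plate_a_corner below 0.01 m and z of plate_c in the frame of plate_a between 0.009 and 0.015 m and angle between each of plate_c, plate_b's own z axis and vertical below 0.06 rad and horizontal distance between plate_b_corner and plate_c_open below 0.01 m and horizontal distance between plate_b_open and plate_c_corner below 0.01 m and z of plate_b in the frame of plate_c between 0.009 and 0.015 m)) and contact force between the fingers and plate_b below 0.1 N and linear speed of each of plate_b, plate_c below 0.02 m/s and contact force between the fingers and plate_c below 0.1 N), for 0.2 s.
3. the lens is over the pile (all of step 2 and horizontal distance between lens and plate_a below 0.02 m and velocity of joint magnifier between -0.05 and 0.05 rad/s), for 0.2 s.
At the end, for the whole second after the job is handed in: Bottom plate flat on the pad, centres within 20 mm; the other two flat above it, free, at rest, each half a turn from the one beneath, outer and empty corners within 10 mm horizontally of the opposite corners beneath; lens still, its centre within 20 mm horizontally of the bottom plate's (all of step 3); the robot touches nothing.
It fails at once if a bystander is pushed more than 30 mm or tipped over (distance of any of beaker, wash_bottle, grit_jar, compound_tin, felt_block, brush from where it was at the start of the episode above 0.03 m or angle between any of beaker, wash_bottle, grit_jar, compound_tin, felt_block's own z axis and vertical above 0.5 rad).
It fails at once if a plate is let fall: faster than 0.5 m/s (a drop of some 13 mm) with no finger on it ((linear speed of plate_b above 0.5 m/s and contact force between the fingers and plate_b below 0.05 N) or (linear speed of plate_c above 0.5 m/s and contact force between the fingers and plate_c below 0.05 N)).
It also fails if it takes over 72 s, if anything falls off the work surface, if the arm or the gripper's body presses on something with over 40 N, if the wrist force passes 120 N, or if a joint passes its speed limit or range.

ROBOT

A 6-joint arm with a two-finger parallel gripper is mounted at the origin on the work surface. World frame = base frame: x ahead of the robot, y to its left, z up, the work surface at z = 0. Lengths are in m, angles in rad, forces in N, time in s.
With the tool pointing down it reaches from about 0.275 to 0.875 m from the base axis. Payload 12.5 kg.
Tool frame: the origin (TCP) lies at the very end of the fingers, on their centre line; the grasp point (between the pads) lies behind it (manip.grasp_offset is the z of the grasp point in the tool frame, in m); z points along the fingers, y is the direction in which the jaws open and shut (so a half turn about z gives the same grasp; the last joint's range is limited). The gripper opens to 85 mm and grips with 20 to 120 N. Pads are 22 mm wide; open, the fingers measure 114 mm over their backs; the gripper's body (76 mm by 85 mm) begins 54 mm behind the grasp point. The pads swing forward as they close: fully open they stand 13 mm farther back than shut.
Start: joints at [1.16, 0.351, 1.652, -0, 1.139, -0.085], TCP at [0.176, 0.521, 0.206] pointing down, gripper open.
Joint ranges: [-2.75, 2.75], [-0.79, 2.1], [0.01, 2.65], [-1.57, 4.71], [0.07, 3.14], [-2.87, 2.87]. Speed limits (rad/s): [2.22, 2.22, 2.79, 3.14, 3.14, 3.14].

INTERFACE

Orientations are given as a 3x3 rotation matrix whose columns are the frame's x, y, z axes.
In Python, from rig import manip gives the robot as it stands.
- The arm moves only by the tool carry_out, never from a script. Its argument "series" is a list of rows, each a list of 3 entries, a list of its own where there are three numbers: the shift along the tool's x, y, z in mm, then the turn, a rotation vector about the tool's x, y, z in rad, then the finger opening in mm, from 0 to 85.4. A call has 1 to 5 rows; each row is the pose to reach, as a shift and turn from the pose commanded when the call began, along the tool's axes at that moment; what a row does not reach only later rows make up. A row lasts 1/8 s, in which the tool goes at most 62.5 mm and 10.7 degrees, less where a joint would pass 70% of its speed; a pose out of reach is approached as far as the arm can. A call with a gripper value outside its range is refused whole. The fingers move at their own pace and stop on an object; "grip_force" is the grip in N (left out, the last holds). Time passes only in rows, so rows that repeat a pose let the fingers close. It gives the time, the measured TCP pose, the force and the opening at its end, in the units of the state.
- manip.sense(): the state, without advancing time (a new reading comes with each control period).
- manip.read_camera(name): name is "scene" or "top" or "wrist"; returns the picture (400x640x3 uint8, red, green, blue); there is no depth.
- manip.camera_params(name): a dict with "fx", "fy", "cx", "cy" (pixels), "k1" (the pictures are not rectified: a ray, as slopes to the right and down, at radius r is drawn at 1 + k1 r^2 times it, then the intrinsics apply), "cam_to_world" (4x4, takes a point from camera to world coordinates). Camera axes: x right, y up, looking along -z (the intrinsics and any distortion apply to the point x, -y, -z); pixel columns grow to the right and rows downward; lengths in m; the calibration is good to about 2 mm. A picture is of the moment at which its call begins: read the wrist's pose just before it. camera_params takes no time and is no camera call; for the wrist camera it gives the pose at the moment of the call.
- manip.close_job(): hands the job in, once; it reports no verdict.
The state is a dict: "time": time; "q": joint angles; "dq": joint speeds; "tau": joint torques, N m; "tcp_pos": TCP position; "orientation": TCP orientation; "wrist_force": force on the tool from outside, world axes, zero at the start; "torque": the same for the moment, N m; "width": finger opening in m.
Only numpy, scipy, OpenCV 4.12 (cv2) and the standard library are available. Lean on these libraries where they do the work, as an engineer would, in place of code of your own. Each camera call takes 0.05 s, during which the arm holds its last target.

## Working session

There is one attempt and no reset: what is moved stays moved. The work goes in short steps, Python scripts to look and compute and a tool call to move; the robot and the scene stay as the last step left them, time stands still between calls to the robot, and variables do not carry over. Pictures are saved under pics/ and viewed, and the job is handed in when it is done.

Besides the shell and the picture viewer there is one more tool, called after "Emit:" by a JSON object that holds its "api" and its "payload". carry_out: Moves the arm, as the interface text tells. Its arguments: {"type":"object","properties":{"series":{"type":"array","items":{"type":"array"}},"grip_force":{"type":"number"}},"required":["series"]}

```bash
ls; mkdir -p pics; python3 - <<'E'
from rig import manip
import cv2
for n in ["scene","top","wrist"]:
    p=manip.camera_params(n); print(n,p)
    im=manip.read_camera(n); cv2.imwrite(f"pics/{n}0.png",im[:,:,::-1])
print(manip.sense(), manip.grasp_offset)
E
```

```text
pics
scene {'fx': 448.5092756441213, 'fy': 448.5092756441213, 'cx': 326.77123499581757, 'cy': 193.3257048712619, 'k1': 0.039505770296532655, 'cam_to_world': array([[ 0.44951787, -0.6725646 ,  0.5878695 ,  1.362672  ],
       [ 0.89308685,  0.35175731, -0.28046867, -0.39306467],
       [-0.01815409,  0.65109419,  0.7587798 ,  1.23512347],
       [ 0.        ,  0.        ,  0.        ,  1.        ]])}
top {'fx': 373.6908992051174, 'fy': 373.6908992051174, 'cx': 319.065799789959, 'cy': 199.02400927545884, 'k1': -0.0322532014776737, 'cam_to_world': array([[-0.05104159,  0.97538635, -0.21451391,  0.30168453],
       [-0.99869298, -0.04927783,  0.01356538, -0.00249634],
       [ 0.0026607 ,  0.21492594,  0.97662673,  1.09431775],
       [ 0.        ,  0.        ,  0.        ,  1.        ]])}
wrist {'fx': 288.35678287359093, 'fy': 288.35678287359093, 'cx': 318.5399583325412, 'cy': 200.0549458857481, 'k1': -0.04169746944707682, 'cam_to_world': array([[ 0.32045208, -0.90854595, -0.26805732,  0.10752145],
       [ 0.94726312,  0.30683203,  0.09244828,  0.54482585],
       [-0.00174494, -0.2835
[... 194 characters left out ...]
     1.13911010e+00, -8.46094189e-02]), 'dq': array([-1.47334266e-04, -6.83353909e-05, -2.05317623e-03,  2.81889652e-03,
       -9.90644973e-04, -1.67068057e-03]), 'tau': array([ 6.11579835e-04, -5.06250894e+01, -2.91501260e+01, -4.75479692e-05,
        3.38016289e-03, -1.97502243e-05]), 'tcp_pos': array([0.17591644, 0.52081914, 0.20548212]), 'orientation': array([[-9.47390374e-01,  3.20080226e-01, -3.57809331e-04],
       [ 3.20080417e-01,  9.47390016e-01, -8.27566190e-04],
       [ 7.40974145e-05, -8.98556002e-04, -9.99999594e-01]]), 'wrist_force': array([ 0.64839913,  1.21931645, -0.41252564]), 'torque': array([ 0.02178682, -0.02740955,  0.01946918]), 'width': 0.08557842666998149} -0.0187
```

View pics/scene0.png

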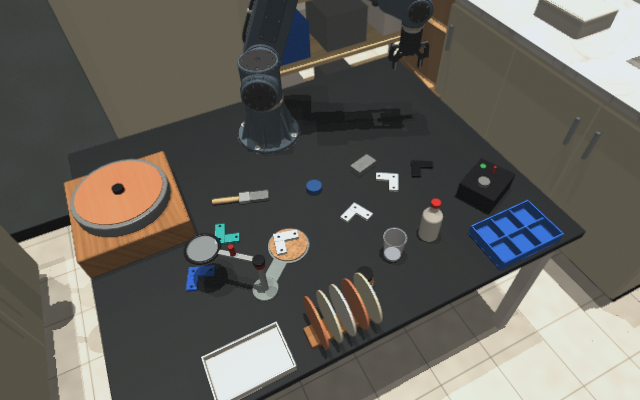

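View pics/top0.png

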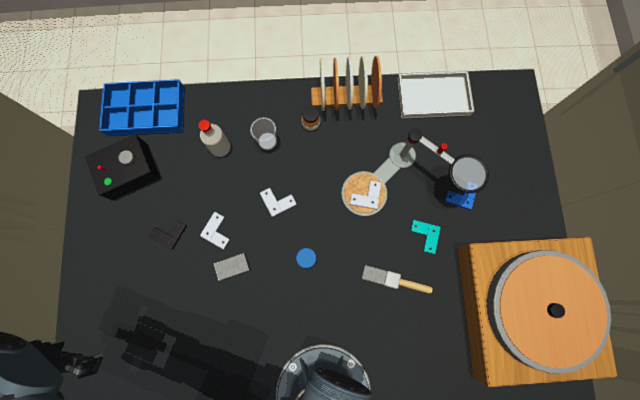

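View pics/wrist0.png

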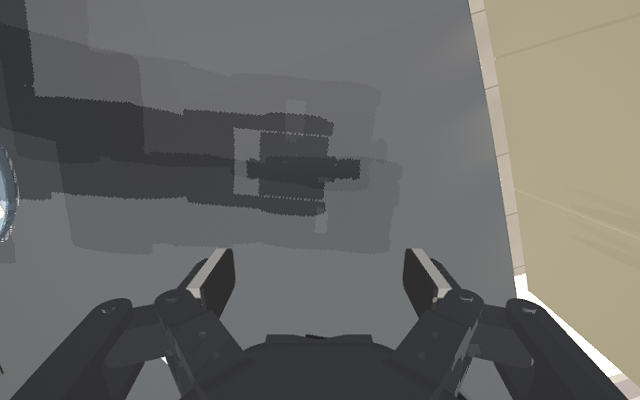

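```bash
python3 - <<'E'
import cv2
t=cv2.imread("pics/top0.png"); s=cv2.imread("pics/scene0.png")
cv2.imwrite("pics/tc1.png",cv2.resize(t[170:270,140:300],None,fx=5,fy=5,interpolation=cv2.INTER_CUBIC))
cv2.imwrite("pics/tc2.png",cv2.resize(t[120:220,330:490],None,fx=5,fy=5,interpolation=cv2.INTER_CUBIC))
E
```

```text
(no output)
```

View pics/tc1.png

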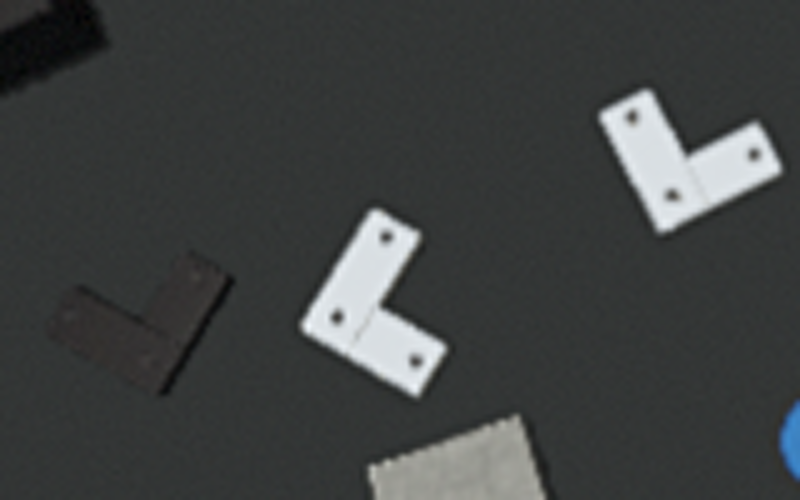

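View pics/tc2.png

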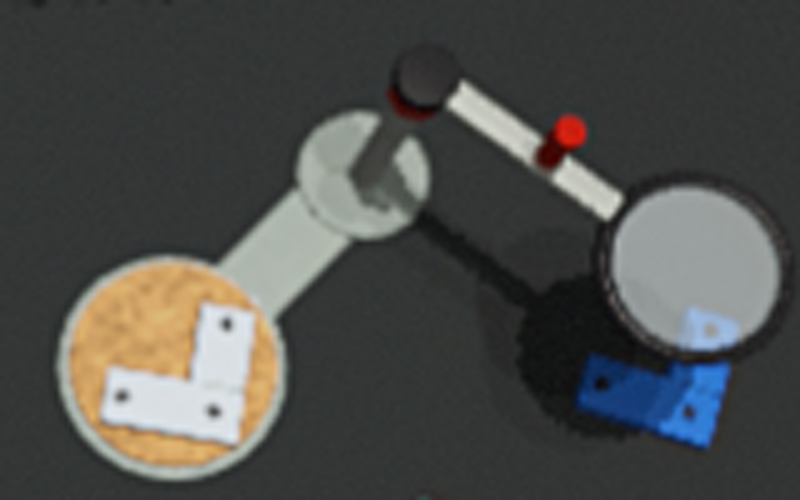

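```bash
cat > h.py <<'E'
import numpy as np, cv2
from scipy.optimize import minimize, least_squares
from rig import manip
L=np.array([[-40,-40],[40,-40],[40,-8],[-8,-8],[-8,40],[-40,40]])/1000.
def proj(p,P):
    T=p["cam_to_world"]; c=(np.atleast_2d(P)-T[:3,3])@T[:3,:3]
    s=np.c_[c[:,0],-c[:,1]]/(-c[:,2:3]); r2=(s**2).sum(1,keepdims=True)
    s=s*(1+p["k1"]*r2); return np.c_[p["fx"]*s[:,0]+p["cx"],p["fy"]*s[:,1]+p["cy"]]
def ray(p,u,z):
    d=np.array([(u[0]-p["cx"])/p["fx"],(u[1]-p["cy"])/p["fy"]]); s=d.copy()
    for _ in range(20): s=d/(1+p["k1"]*(s@s))
    T=p["cam_to_world"]; v=T[:3,:3]@np.array([s[0],-s[1],-1]); o=T[:3,3]
    return o+v*(z-o[2])/v[2]
def Lw(x,y,th,z):
    c,s=np.cos(th),np.sin(th); q=L@np.array([[c,s],[-s,c]])+[x,y]
    return np.c_[q,np.full(6,z)]
def fitmask(p,mask,z,x0,starts=12):
    """mask float 0..1 soft coverage; fits top-face at height z"""
    ys,xs=np.where(mask>.3); x1,x2,y1,y2=xs.min()-8,xs.max()+9,ys.min()-8,ys.max()+9
    m=mask[y1:y2,x1:x2]; K=8
    def cost(v):
        q=(proj(p,Lw(v[0],v[1],v[2],z))-[x1,y1]+.5)*K-.5
        im=np.zeros((m.shape[0]*K,m.shape[1]*K),np.uint8)
        cv2.fillPoly(im,[np.round(q*16).astype(np.int32)],255,shift=4)
        im=cv2.resize(im,(m.shape[1],m.shape[0]),interpolation=cv2.INTER_AREA)/255.
        im=cv2.GaussianBlur(im,(0,0),.7); return ((im-mb)**2).sum()
    mb=cv2.GaussianBlur(m.astype(float),(0,0),.7)
    best=None
    for th in np.arange(starts)*2*np.pi/starts:
        off=np.array([[np.cos(th),-np.sin(th)],[np.sin(th),np.cos(th)]])@[-.009,-.009]
        S=np.array([[0,0,0],[.01,0,0],[0,.01,0],[0,0,.15]])+[x0[0]-off[0],x0[1]-off[1],th]
        r=minimize(cost,S[0],method="Nelder-Mead",options=dict(initial_simplex=S,xatol=1e-5,fatol=1e-4,maxiter=300))
        if best is None or r.fun<best.fun: best=r
    return best.x,best.fun,(mb**2).sum()
def comp(p,im,seed,z,lo=90,hi=215,sat=None,dil=3):
    """soft mask of bright low-saturation blob at seed"""
    g=im.min(2).astype(float); f=np.clip((g-lo)/(hi-lo),0,1)
    n,lab=cv2.connectedComponents((f>.4).astype(np.uint8))
    k=cv2.dilate((lab==lab[seed[1],seed[0]]).astype(np.uint8),np.ones((dil,dil)))
    m=f*k; ys,xs=np.where(lab==lab[seed[1],seed[0]])
    return m,ray(p,(xs.mean(),ys.mean()),z)
E
python3 - <<'E'
from h import *
t=cv2.imread("pics/top0.png")[:,:,::-1]; s=cv2.imread("pics/scene0.png")[:,:,::-1]
for n,im,seeds in (("top",t,[(271,205),(210,231),(370,200)]),("scene",s,[(350,212),(393,180),(287,240)])):
    p=manip.camera_params(n)
    for i,sd in enumerate(seeds):
        z=.026 if i==2 else .012
        print(n,sd,im[sd[1],sd[0]])
        m,x0=comp(p,im,sd,z,lo=60 if i<2 else 110)
        print((m>.4).sum(),x0,fitmask(p,m,z,x0))
E
```

```text
top (271, 205) [217 223 226]
497 [0.53664964 0.10947075 0.012     ] (array([0.54869209, 0.10488698, 5.15523289]), np.float64(6.767706051795735), np.float64(413.94934341636554))
top (210, 231) [218 224 227]
510 [0.45924775 0.29235245 0.012     ] (array([0.46240157, 0.28037605, 4.15739544]), np.float64(6.59998586747389), np.float64(429.2955878311325))
top (370, 200) [219 224 228]
1099 [ 0.57145986 -0.18756409  0.026     ] (array([ 0.54881303, -0.15423784, -0.23215703]), np.float64(190.31303111432362), np.float64(581.196946980273))
scene (350, 212) [229 234 236]
286 [0.53737508 0.10978792 0.012     ] (array([0.54869448, 0.10514796, 5.13168482]), np.float64(3.7546694425939076), np.float64(232.53972537873443))
scene (393, 180) [229 234 234]
251 [0.46050525 0.29435206 0.012     ] (array([0.46233709, 0.28100491, 4.14006871]), np.float64(3.0534627414958893), np.float64(196.61797652804958))
scene (287, 240) [113 106  95]
4074 [ 0.34242844 -0.01585517  0.026     ] (array([ 0.35142844, -0.00685517,  0.        ]), np.float64(39.28569529750561), np.float64(39.28569529750561))
```

```bash
python3 - <<'E'
from h import *
t=cv2.imread("pics/top0.png")[:,:,::-1]; s=cv2.imread("pics/scene0.png")[:,:,::-1]
cv2.imwrite("pics/sc1.png",cv2.resize(s[200:310,180:320],None,fx=5,fy=5,interpolation=cv2.INTER_CUBIC)[:,:,::-1])
for n,im,sd in (("top",t,(370,200)),("scene",s,(279,247))):
    p=manip.camera_params(n)
    m,x0=comp(p,im,sd,.026,lo=165,hi=220)
    print((m>.4).sum(),x0,fitmask(p,m,.026,x0))
p=manip.camera_params("top")
# crop2: u=330+x/5,v=120+y/5
for nm,(x,y),z in (("pad",(173,365),.014),("col base",(365,178),.01),("cap",(428,75),.2),("knob",(570,130),.21),("lens",(697,270),.171)):
    print(nm,ray(p,(330+x/5-.4,120+y/5-.4),z))
E
```

```text
423 [ 0.53746594 -0.16116945  0.026     ] (array([ 0.54889561, -0.15441404,  6.04999656]), np.float64(23.962731485394606), np.float64(315.14783098485526))
282 [ 0.53715452 -0.16232758  0.026     ] (array([ 0.54750944, -0.15423389, -0.23185142]), np.float64(14.124224135842937), np.float64(232.37588055141825))
pad [ 0.55173688 -0.15254934  0.014     ]
col base [ 0.66401279 -0.2797008   0.01      ]
cap [ 0.65418585 -0.26905575  0.2       ]
knob [ 0.61752913 -0.33463981  0.21      ]
lens [ 0.55214708 -0.40590953  0.171     ]
```

View pics/sc1.png

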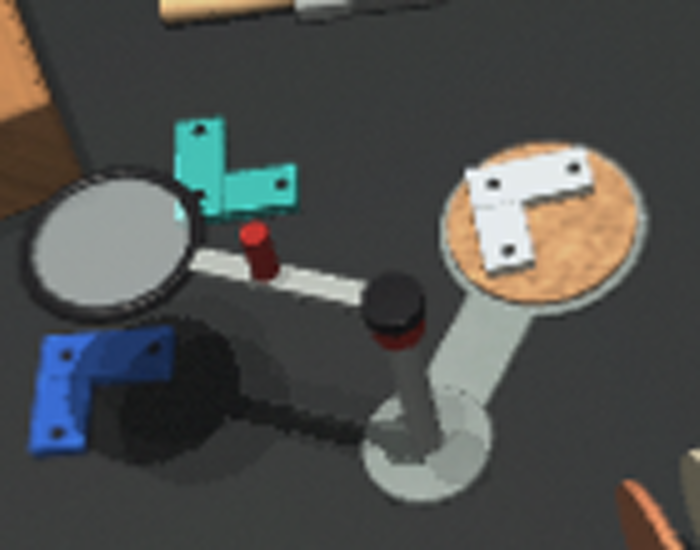

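```bash
cat >> h.py <<'E'
from scipy.spatial.transform import Rotation as Ro
def Rdown(phi):
    y=np.array([np.cos(phi),np.sin(phi),0]); z=np.array([0,0,-1.]); return np.c_[np.cross(y,z),y,z]
def go(x,y,z,phi):
    s=manip.sense(); R=s["orientation"]
    d=R.T@(np.array([x,y,z])-s["tcp_pos"])*1000
    r=Ro.from_matrix(R.T@Rdown(phi)).as_rotvec()
    print("t",round(s["time"],2),"at",s["tcp_pos"].round(4),"q",s["q"].round(2),"w",round(s["width"],4),"F",s["wrist_force"].round(1))
    print("shift",d.round(1),"turn",r.round(3),"rows",round(max(np.linalg.norm(d)/62.5,np.linalg.norm(r)/.1867),1))
def grasp(c,th,lx=-.024,ly=.007):
    return c[0]+np.cos(th)*lx-np.sin(th)*ly, c[1]+np.sin(th)*lx+np.cos(th)*ly
P1=(.5487,.1050);T1=5.143;P2=(.4624,.2807);T2=4.149;A=(.5485,-.1543);TA=-.232
E
python3 - <<'E'
from h import *
g=grasp(P2,T2);print(g)
go(*g,.15,T2-np.pi)
E
```

```text
(np.float64(0.48113545783774425), np.float64(0.29725242035504496))
t 0.15 at [0.1759 0.5208 0.2055] q [ 1.16  0.35  1.65 -0.    1.14 -0.08] w 0.0856 F [ 0.6  1.2 -0.4]
shift [-360.7 -114.1   55.6] turn [-0.001  0.     0.238] rows 6.1
```

Emit:
{"api": "carry_out", "payload": {"series": [[[-360.7, -114.1, 55.6], [-0.001, 0, 0.238], 55], [[-360.7, -114.1, 55.6], [-0.001, 0, 0.238], 55], [[-360.7, -114.1, 55.6], [-0.001, 0, 0.238], 55], [[-360.7, -114.1, 55.6], [-0.001, 0, 0.238], 55], [[-360.7, -114.1, 55.6], [-0.001, 0, 0.238], 55]], "grip_force": 60}}

```text
time: 0.78
tcp_pos: [0.4268, 0.3369, 0.1601]
orientation: [[-0.845, 0.534, 0.0], [0.534, 0.845, 0.001], [0.0, 0.001, -1.0]]
wrist_force: [1.1, 1.8, 0.3]
width: 0.055
```

```bash
python3 - <<'E'
from h import *
g=grasp(P2,T2)
go(*g,.10,T2-np.pi)
E
```

```text
t 0.78 at [0.4268 0.3369 0.1601] q [ 0.58  0.39  1.72  0.    1.03 -0.43] w 0.055 F [1.1 1.8 0.3]
shift [-67.1  -4.6  60.1] turn [ 0.001 -0.    -0.   ] rows 1.4
```

Emit:
{"api": "carry_out", "payload": {"series": [[[-67.1, -4.6, 60], [0.001, 0, 0], 55], [[-67.1, -4.6, 60], [0.001, 0, 0], 55], [[-67.1, -4.6, 60], [0.001, 0, 0], 55], [[-67.1, -4.6, 60], [0.001, 0, 0], 55]]}}

```text
time: 1.27
tcp_pos: [0.4793, 0.2997, 0.1013]
orientation: [[-0.846, 0.534, 0.001], [0.534, 0.846, 0.001], [-0.0, 0.001, -1.0]]
wrist_force: [0.0, 0.1, 1.3]
width: 0.0552
```

```bash
python3 - <<'E'
from h import *
p=manip.camera_params("wrist"); im=manip.read_camera("wrist")
g=grasp(P2,T2)
go(*g,.002,T2-np.pi)
o=im[:,:,::-1].copy()
cv2.polylines(o,[np.round(proj(p,Lw(*P2,T2,.012))).astype(int)],True,(0,0,255),1)
cv2.imwrite("pics/w1.png",o)
E
```

```text
t 1.32 at [0.4793 0.2998 0.1015] q [ 0.48  0.5   1.7   0.    0.93 -0.53] w 0.055 F [ 0.1 -0.2  0.6]
shift [-2.9 -1.3 99.5] turn [0.001 0.    0.001] rows 1.6
```

View pics/w1.png

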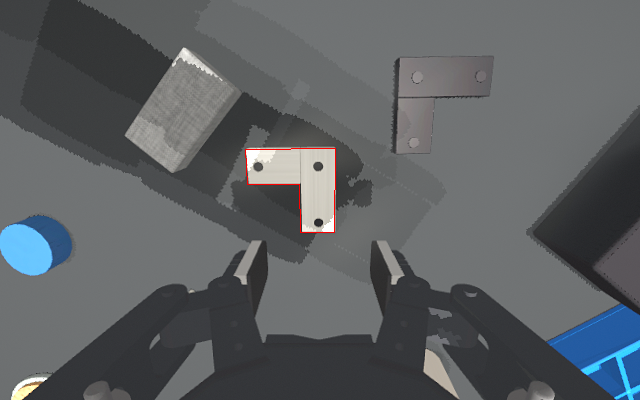

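Emit:
{"api": "carry_out", "payload": {"series": [[[-2.9, -1.3, 50], [0.001, 0, 0], 55], [[-2.9, -1.3, 85], [0.001, 0, 0], 55], [[-2.9, -1.3, 85], [0.001, 0, 0], 55]]}}

```text
time: 1.7
tcp_pos: [0.4799, 0.2963, 0.0145]
orientation: [[-0.846, 0.533, -0.003], [0.533, 0.846, -0.002], [0.002, -0.004, -1.0]]
wrist_force: [-1.1, 0.4, 1.0]
width: 0.0553
```

```bash
python3 - <<'E'
from h import *
p=manip.camera_params("wrist"); im=manip.read_camera("wrist")
g=grasp(P2,T2)
go(*g,.002,T2-np.pi)
cv2.imwrite("pics/w2.png",im[:,:,::-1])
E
```

```text
t 1.75 at [0.4811 0.2968 0.0162] q [ 0.47  0.64  1.74 -0.    0.77 -0.54] w 0.0545 F [0.1 0.1 1. ]
shift [ 0.2  0.4 14.2] turn [-0.001 -0.     0.001] rows 0.2
```

View pics/w2.png

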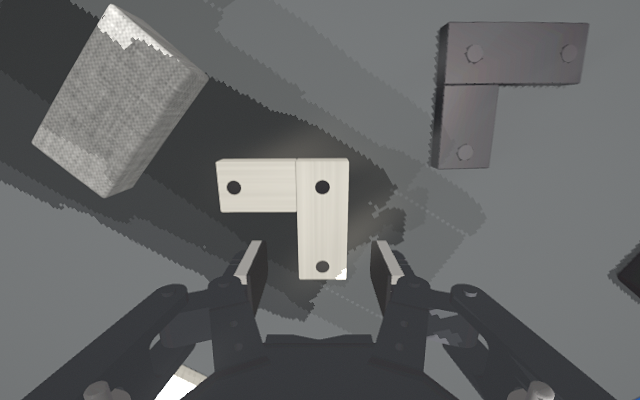

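Emit:
{"api": "carry_out", "payload": {"series": [[[0.2, 0.4, 14], [-0.001, 0, 0.001], 55], [[0.2, 0.4, 14], [-0.001, 0, 0.001], 25], [[0.2, 0.4, 14], [-0.001, 0, 0.001], 25], [[0.2, 0.4, 14], [-0.001, 0, 0.001], 25], [[0.2, 0.4, 14], [-0.001, 0, 0.001], 25]]}}

```text
time: 2.38
tcp_pos: [0.4817, 0.2965, 0.0017]
orientation: [[-0.845, 0.535, 0.0], [0.535, 0.845, 0.0], [-0.0, 0.0, -1.0]]
wrist_force: [0.5, 0.1, -1.1]
width: 0.025
```

```bash
python3 - <<'E'
from h import *
p=manip.camera_params("wrist"); im=manip.read_camera("wrist")
g=grasp(P2,T2)
go(*g,.002,T2-np.pi)
cv2.imwrite("pics/w3.png",im[:,:,::-1])
E
```

```text
t 2.42 at [0.4816 0.2965 0.0016] q [ 0.47  0.66  1.74  0.    0.74 -0.54] w 0.0251 F [ 0.2 -0.2  0.3]
shift [ 0.8  0.4 -0.4] turn [ 0.     0.    -0.001] rows 0.0
```

View pics/w3.png

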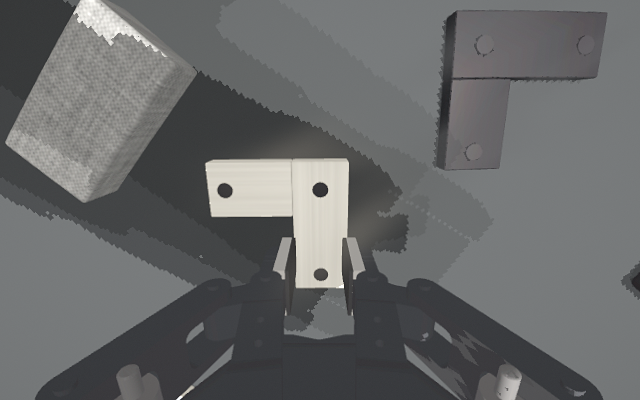

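```bash
python3 - <<'E'
from h import *
p=manip.camera_params("wrist"); s=manip.sense(); R=s["orientation"];t=s["tcp_pos"]
for pt in ([0,0,0],[0,.0125,0],[0,.0125,-.0187],[.011,.0125,0],[-.011,.0125,0],[.011,.0125,-.0187],[.011,.0125,-.037]): print(pt,proj(p,t+R@np.array(pt)).round(0))
print(proj(p,Lw(*P2,T2,.012)).round(0))
E
python3 - <<'E'
import cv2
im=cv2.imread("pics/w3.png")
cv2.imwrite("pics/w3c.png",cv2.resize(im[140:340,220:420],None,fx=3,fy=3,interpolation=cv2.INTER_CUBIC))
E
```

```text
[0, 0, 0] [[318. 235.]]
[0, 0.0125, 0] [[338. 235.]]
[0, 0.0125, -0.0187] [[340. 248.]]
[0.011, 0.0125, 0] [[338. 219.]]
[-0.011, 0.0125, 0] [[337. 251.]]
[0.011, 0.0125, -0.0187] [[340. 230.]]
[0.011, 0.0125, -0.037] [[343. 244.]]
[[347. 162.]
 [202. 162.]
 [209. 217.]
 [291. 217.]
 [293. 289.]
 [344. 289.]]
```

View pics/w3c.png

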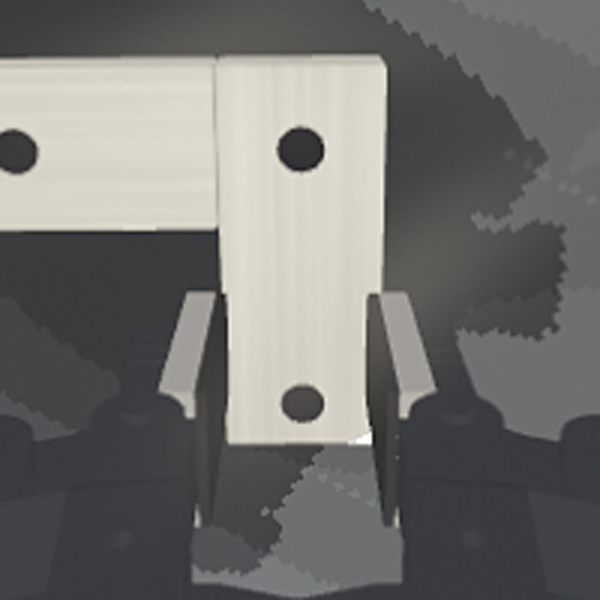

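```bash
python3 - <<'E'
from h import *
s=manip.sense()
for n in("scene","top"):
    p=manip.camera_params(n); im=manip.read_camera(n)[:,:,::-1].copy()
    u=proj(p,np.array([s["tcp_pos"],s["tcp_pos"]+[0,0,.03]])).round(1);print(n,u)
    a,b=u[0].astype(int); a=max(a,50)
    c=im[max(b-50,0):b+30,a-50:a+50]; c=cv2.resize(c,None,fx=7,fy=7,interpolation=cv2.INTER_CUBIC)
    cv2.imwrite(f"pics/{n}_g.png",c)
E
```

```text
scene [[392.8 184.6]
 [393.5 179.1]]
top [[214.  224.1]
 [211.1 222.5]]
```

View pics/scene_g.png

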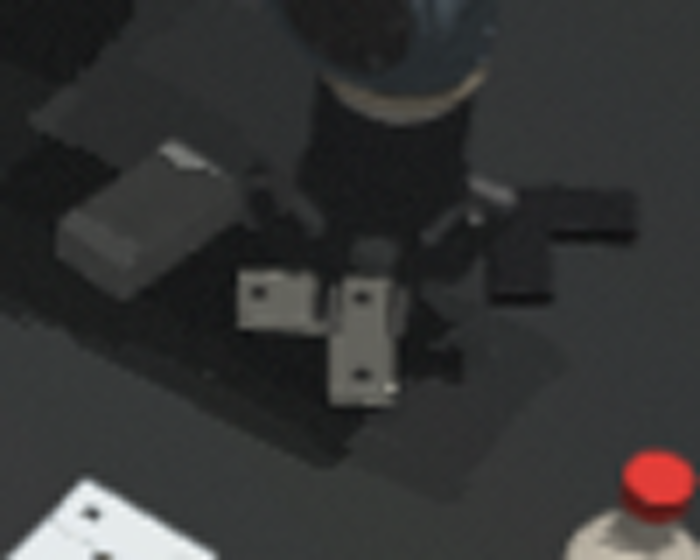

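View pics/top_g.png

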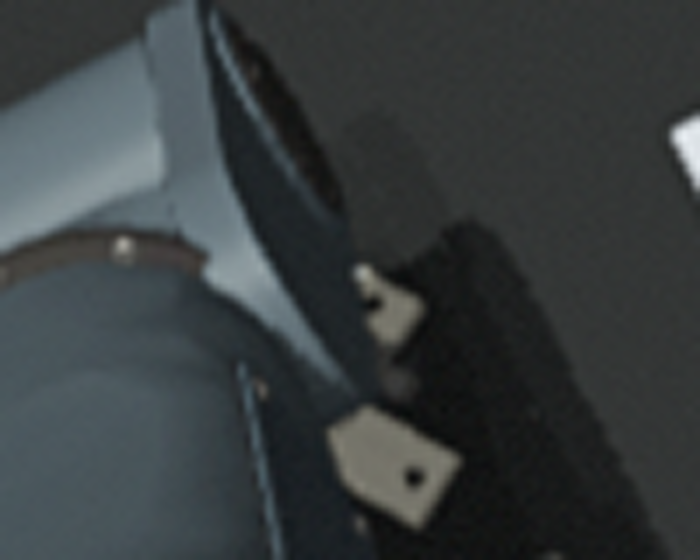

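Emit:
{"api": "carry_out", "payload": {"series": [[[0, 0, 0], [0, 0, 0], 50], [[0, 0, 0], [0, 0, 0], 50], [[1, 0.4, 4], [0, 0, 0], 50], [[1, 0.4, 8], [0, 0, 0], 50], [[1, 0.4, 8], [0, 0, 0], 50]]}}

```text
time: 3.15
tcp_pos: [0.4806, 0.2972, -0.007]
orientation: [[-0.845, 0.535, -0.001], [0.535, 0.845, -0.0], [0.001, -0.001, -1.0]]
wrist_force: [-0.7, 0.6, 0.1]
width: 0.05
```

```bash
python3 - <<'E'
from h import *
p=manip.camera_params("wrist"); im=manip.read_camera("wrist")
g=grasp(P2,T2)
go(*g,.002,T2-np.pi)
cv2.imwrite("pics/w4.png",im[:,:,::-1])
E
```

```text
t 3.2 at [ 0.4807  0.2973 -0.0068] q [ 0.47  0.68  1.74  0.    0.72 -0.53] w 0.0503 F [0.1 0.3 0.2]
shift [-0.4  0.2 -8.8] turn [-0.    -0.    -0.001] rows 0.1
```

View pics/w4.png

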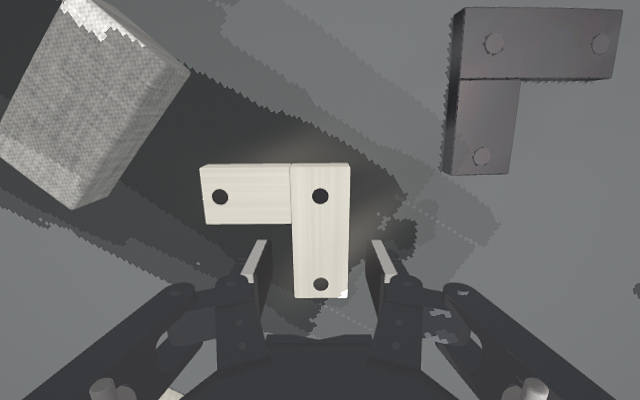

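Emit:
{"api": "carry_out", "payload": {"series": [[[0, 0, 3], [0, 0, 0], 50], [[0, 0, 6], [0, 0, 0], 50], [[0, 0, 8], [0, 0, 0], 50], [[0, 0, 8], [0, 0, 0], 50]]}}

```text
time: 3.7
tcp_pos: [0.4808, 0.2973, -0.0148]
orientation: [[-0.845, 0.535, -0.0], [0.535, 0.845, -0.0], [0.0, -0.0, -1.0]]
wrist_force: [0.3, -0.7, -0.1]
width: 0.0497
```

```bash
python3 - <<'E'
from h import *
p=manip.camera_params("wrist"); im=manip.read_camera("wrist")
g=grasp(P2,T2)
go(*g,.002,T2-np.pi)
cv2.imwrite("pics/w5.png",cv2.resize(im[200:340,200:440,::-1],None,fx=3,fy=3,interpolation=cv2.INTER_CUBIC))
E
```

```text
t 3.75 at [ 0.4808  0.2973 -0.0146] q [ 0.47  0.69  1.74  0.    0.71 -0.53] w 0.0499 F [-0.4 -0.1  0.1]
shift [ -0.3   0.1 -16.6] turn [-0.    -0.    -0.001] rows 0.3
```

View pics/w5.png

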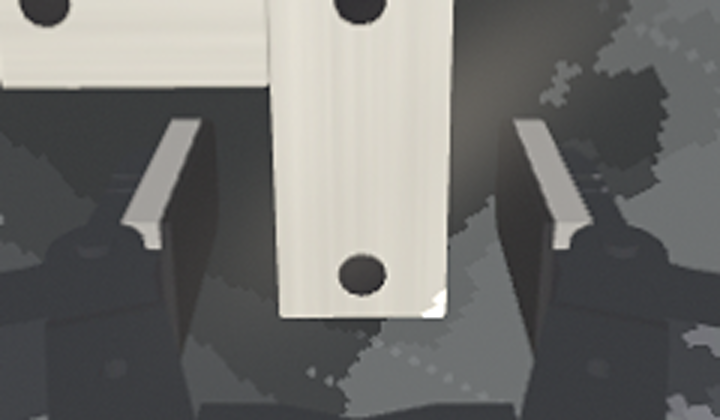

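Emit:
{"api": "carry_out", "payload": {"series": [[[-0.3, 0.1, 2], [0, 0, 0], 50], [[-0.3, 0.1, 4], [0, 0, 0], 50], [[-0.3, 0.1, 6], [0, 0, 0], 45], [[-0.3, 0.1, 7], [0, 0, 0], 45], [[-0.3, 0.1, 7], [0, 0, 0], 45]]}}

```text
time: 4.38
tcp_pos: [0.4811, 0.2973, -0.0216]
orientation: [[-0.845, 0.535, -0.0], [0.535, 0.845, -0.0], [0.0, -0.0, -1.0]]
wrist_force: [1.3, 0.4, -0.2]
width: 0.0454
```

```bash
python3 - <<'E'
from h import *
p=manip.camera_params("wrist"); im=manip.read_camera("wrist")
g=grasp(P2,T2)
go(*g,.002,T2-np.pi)
s=manip.sense();R=s["orientation"];t=s["tcp_pos"]
for z in (-.02,-.025,-.03,-.035): print(z,proj(p,t+np.array([[.011,-.0225,z],[-.011,-.0225,z]])@R.T).round(0).tolist())
cv2.imwrite("pics/w6.png",cv2.resize(im[200:340,200:440,::-1],None,fx=3,fy=3,interpolation=cv2.INTER_CUBIC))
E
```

```text
t 4.42 at [ 0.4812  0.2973 -0.0216] q [ 0.47  0.7   1.74  0.    0.7  -0.54] w 0.0452 F [0.  0.4 0.3]
shift [  0.   -0.  -23.6] turn [-0.    -0.    -0.001] rows 0.4
-0.02 [[277.0, 231.0], [279.0, 267.0]]
-0.025 [[276.0, 235.0], [277.0, 271.0]]
-0.03 [[274.0, 239.0], [276.0, 276.0]]
-0.035 [[273.0, 243.0], [275.0, 281.0]]
```

View pics/w6.png

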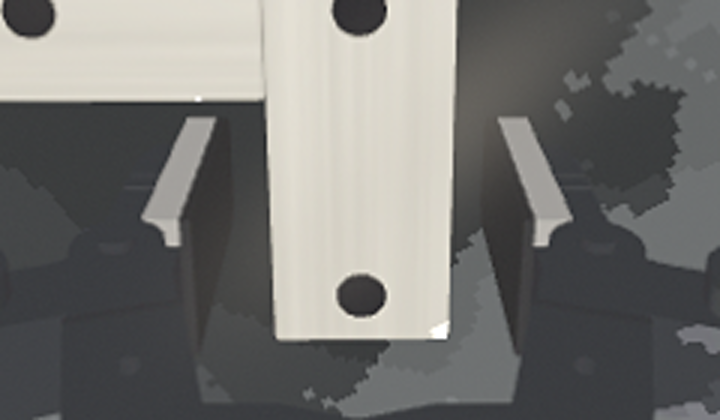

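Emit:
{"api": "carry_out", "payload": {"series": [[[0, 0, 1], [0, 0, 0], 45], [[0, 0, 1], [0, 0, 0], 25], [[0, 0, 1], [0, 0, 0], 25], [[0, 0, 1], [0, 0, 0], 25], [[0, 0, 1], [0, 0, 0], 25]]}}

```text
time: 5.05
tcp_pos: [0.4813, 0.2973, -0.0223]
orientation: [[-0.845, 0.535, 0.0], [0.535, 0.845, 0.0], [-0.0, 0.0, -1.0]]
wrist_force: [-1.5, -0.5, 6.9]
width: 0.0301
```

Emit:
{"api": "carry_out", "payload": {"series": [[[0, 0, 0], [0, 0, 0], 25], [[0, 0, -10], [0, 0, 0], 25], [[0, 0, -25], [0, 0, 0], 25], [[0, 0, -25], [0, 0, 0], 25]]}}

```text
time: 5.55
tcp_pos: [0.482, 0.2977, 0.004]
orientation: [[-0.845, 0.535, 0.002], [0.535, 0.845, 0.001], [-0.001, 0.002, -1.0]]
wrist_force: [-0.4, -0.4, -1.4]
width: 0.0301
```

```bash
python3 - <<'E'
from h import *
p=manip.camera_params("wrist"); im=manip.read_camera("wrist")
g=grasp(A,TA+np.pi)
go(*g,.10,TA)
cv2.imwrite("pics/w7.png",im[:,:,::-1])
E
```

```text
t 5.6 at [0.4816 0.2975 0.0032] q [ 0.47  0.66  1.74  0.    0.74 -0.54] w 0.0302 F [ 0.1  1.3 -1.9]
shift [-323.4 -344.4  -97. ] turn [ 1.000e-03 -0.000e+00  1.238e+00] rows 7.7
```

View pics/w7.png

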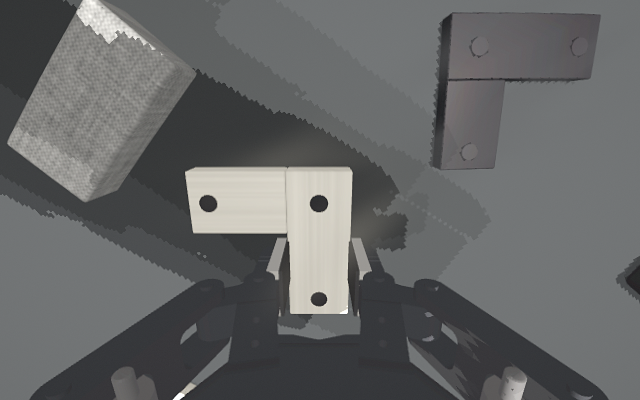

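```bash
python3 - <<'E'
from h import *
p=manip.camera_params("wrist"); im=cv2.imread("pics/w7.png")
o=im.copy()
for z,c in ((.0375,(0,0,255)),):
    cv2.polylines(o,[np.round(proj(p,Lw(P2[0]+.0004,P2[1]+.0002,T2,z))*8).astype(int)],True,c,1,shift=3)
cv2.imwrite("pics/w7o.png",cv2.resize(o[140:340,160:400],None,fx=3,fy=3,interpolation=cv2.INTER_CUBIC))
E
```

```text
(no output)
```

View pics/w7o.png

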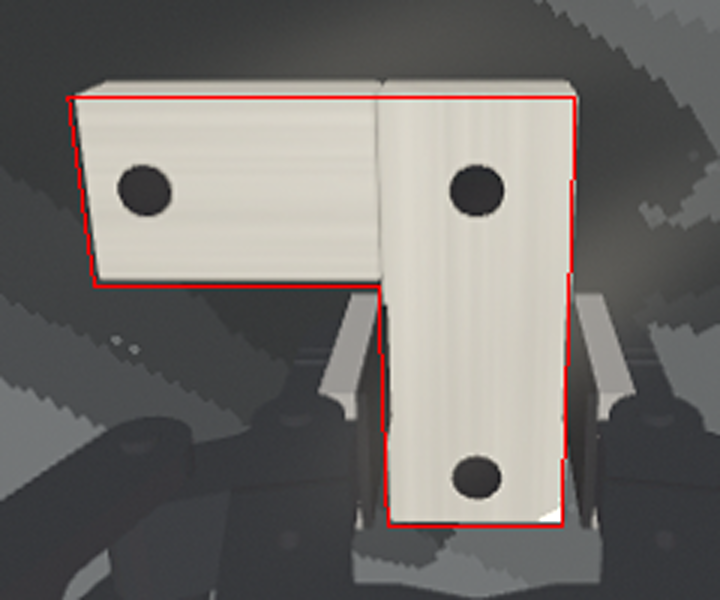

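Emit:
{"api": "carry_out", "payload": {"series": [[[0, 0, -50], [0, 0, 0], 25], [[-60, -30, -97], [0, 0, 0.15], 25], [[-100, -70, -97], [0, 0, 0.33], 25], [[-140, -110, -97], [0, 0, 0.51], 25], [[-180, -150, -97], [0, 0, 0.69], 25]]}}

```text
time: 6.22
tcp_pos: [0.5532, 0.0722, 0.0995]
orientation: [[-0.305, 0.952, 0.0], [0.952, 0.305, 0.0], [-0.0, 0.0, -1.0]]
wrist_force: [0.6, -0.1, -1.2]
width: 0.03
```

```bash
python3 - <<'E'
from h import *
g=grasp(A,TA+np.pi)
go(*g,.10,TA)
E
```

```text
t 6.22 at [0.5532 0.0722 0.0995] q [ 0.05  0.5   1.72  0.    0.92 -0.26] w 0.03 F [ 0.6 -0.1 -1.2]
shift [-232.7  -56.6   -0.5] turn [ 0.    -0.     0.542] rows 3.8
```

Emit:
{"api": "carry_out", "payload": {"series": [[[-60, -14, 0], [0, 0, 0.15], 25], [[-120, -28, 0], [0, 0, 0.3], 25], [[-180, -43, 0], [0, 0, 0.45], 25], [[-232.7, -56.6, 0], [0, 0, 0.542], 25], [[-232.7, -56.6, 0], [0, 0, 0.542], 25]]}}

```text
time: 6.85
tcp_pos: [0.5712, -0.1679, 0.099]
orientation: [[0.229, 0.973, -0.0], [0.973, -0.229, -0.0], [-0.0, -0.0, -1.0]]
wrist_force: [0.3, 0.5, -1.4]
width: 0.0303
```

```bash
python3 - <<'E'
from h import *
g=grasp(A,TA+np.pi); p=manip.camera_params("wrist"); im=manip.read_camera("wrist")[:,:,::-1].copy()
go(*g,.035,TA)
s=manip.sense()
cv2.polylines(im,[np.round(proj(p,Lw(*A,TA,.026))*8).astype(int)],True,(0,0,255),1,shift=3)
cv2.imwrite("pics/w8.png",im)
E
```

```text
t 6.9 at [ 0.571  -0.1658  0.0989] q [-0.36  0.56  1.62  0.    0.96 -0.13] w 0.0304 F [ 0.1  1.5 -0.7]
shift [-1.  -0.5 63.9] turn [-0.001 -0.     0.004] rows 1.0
```

View pics/w8.png

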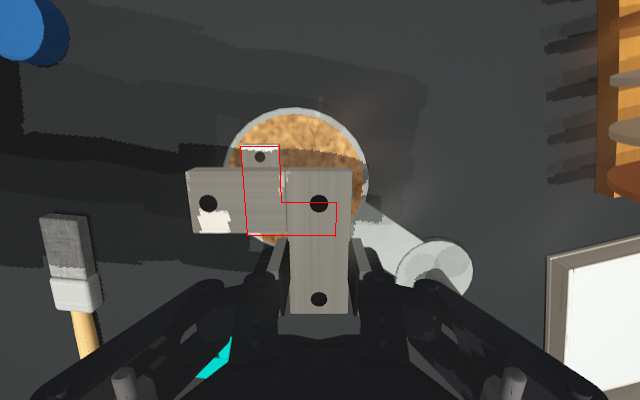

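Emit:
{"api": "carry_out", "payload": {"series": [[[-1, -0.5, 40], [-0.001, 0, 0.004], 25], [[-1, -0.5, 75], [-0.001, 0, 0.004], 25], [[-1, -0.5, 88], [-0.001, 0, 0.004], 25], [[-1, -0.5, 88], [-0.001, 0, 0.004], 25]]}}

```text
time: 7.4
tcp_pos: [0.5706, -0.1646, 0.0112]
orientation: [[0.227, 0.974, -0.0], [0.974, -0.227, 0.0], [0.0, -0.0, -1.0]]
wrist_force: [0.1, -0.3, -0.7]
width: 0.0298
```

```bash
python3 - <<'E'
from h import *
g=grasp(A,TA+np.pi); p=manip.camera_params("wrist"); im=manip.read_camera("wrist")[:,:,::-1].copy()
go(*g,.0034,TA)
s=manip.sense()
cv2.polylines(im,[np.round(proj(p,Lw(*A,TA,.026))*8).astype(int)],True,(0,0,255),1,shift=3)
cv2.imwrite("pics/w9.png",cv2.resize(im[100:350,150:420],None,fx=2.4,fy=2.4,interpolation=cv2.INTER_CUBIC))
E
```

```text
t 7.45 at [ 0.5713 -0.165   0.0122] q [-0.36  0.68  1.66  0.    0.8  -0.13] w 0.0305 F [-0.5 -0.2 -0.6]
shift [-1.8 -0.6  8.8] turn [0.002 0.    0.003] rows 0.1
```

View pics/w9.png

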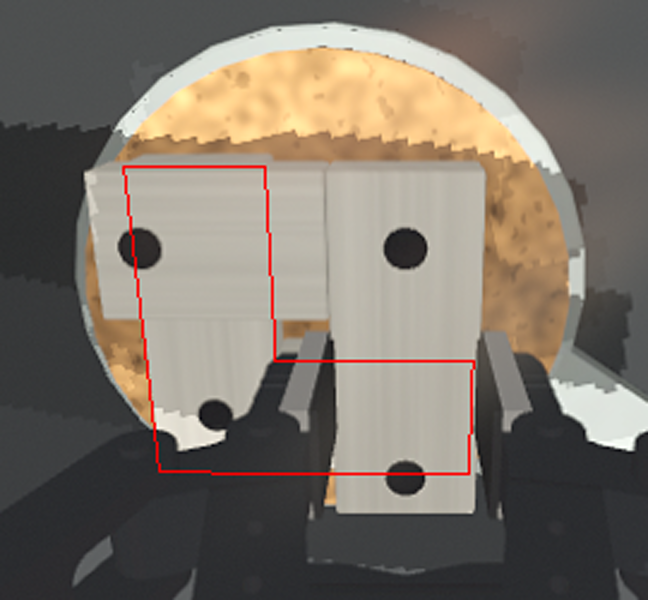

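Emit:
{"api": "carry_out", "payload": {"series": [[[-1.8, -0.6, 4], [0.002, 0, 0.003], 25], [[-1.8, -0.6, 6], [0.002, 0, 0.003], 25], [[-1.8, -0.6, 7], [0.002, 0, 0.003], 25], [[-1.8, -0.6, 7], [0.002, 0, 0.003], 25]]}}

```text
time: 7.95
tcp_pos: [0.5698, -0.1671, 0.0045]
orientation: [[0.231, 0.973, -0.001], [0.973, -0.231, 0.0], [0.0, -0.001, -1.0]]
wrist_force: [0.3, 0.4, -1.3]
width: 0.03
```

```bash
python3 - <<'E'
from h import *
g=grasp(A,TA+np.pi)
go(*g,.0034,TA)
E
```

```text
t 7.95 at [ 0.5698 -0.1671  0.0045] q [-0.36  0.69  1.66 -0.    0.79 -0.13] w 0.03 F [ 0.3  0.4 -1.3]
shift [0.5 0.3 1.1] turn [-0.001 -0.    -0.001] rows 0.0
```

Emit:
{"api": "carry_out", "payload": {"series": [[[0, 0, 0.6], [0, 0, 0], 25], [[0, 0, 1.2], [0, 0, 0], 25], [[0, 0, 1.2], [0, 0, 0], 25]]}}

```text
time: 8.32
tcp_pos: [0.5699, -0.1671, 0.0037]
orientation: [[0.231, 0.973, -0.001], [0.973, -0.231, 0.0], [-0.0, -0.001, -1.0]]
wrist_force: [-3.2, 0.7, 6.0]
width: 0.0299
```

Emit:
{"api": "carry_out", "payload": {"series": [[[0, 0, 0], [0, 0, 0], 34], [[0, 0, 0], [0, 0, 0], 44], [[0, 0, 0], [0, 0, 0], 48], [[0, 0, 0], [0, 0, 0], 48]]}}

```text
time: 8.82
tcp_pos: [0.5698, -0.167, 0.0032]
orientation: [[0.231, 0.973, -0.001], [0.973, -0.231, 0.0], [0.0, -0.001, -1.0]]
wrist_force: [-0.1, 0.4, 0.0]
width: 0.0483
```

Emit:
{"api": "carry_out", "payload": {"series": [[[0, 0, -10], [0, 0, 0], 48], [[0, 0, -50], [0, 0, 0], 48], [[0, 0, -110], [0, 0, 0], 48], [[0, 0, -110], [0, 0, 0], 48]]}}

```text
time: 9.32
tcp_pos: [0.5724, -0.168, 0.1184]
orientation: [[0.231, 0.973, 0.007], [0.973, -0.231, -0.003], [-0.001, 0.007, -1.0]]
wrist_force: [-0.3, -0.1, -0.7]
width: 0.0481
```

```bash
python3 - <<'E'
from h import *
g=grasp(P1,T1)
print(g)
go(*g,.10,T1-2*np.pi)
p=manip.camera_params("wrist"); im=manip.read_camera("wrist")[:,:,::-1].copy()
c=im.copy()
cv2.polylines(c,[np.round(proj(p,Lw(*A,TA+np.pi,.038))*8).astype(int)],True,(0,0,255),1,shift=3)
cv2.polylines(c,[np.round(proj(p,Lw(*A,TA,.026))*8).astype(int)],True,(0,255,0),1,shift=3)
cv2.imwrite("pics/w10.png",np.vstack([cv2.resize(a[80:280,200:420],None,fx=2,fy=1.45) for a in (im,c)]))
E
```

```text
(np.float64(0.5450427491549246), np.float64(0.12973104357394152))
t 9.32 at [ 0.5724 -0.168   0.1184] q [-0.36  0.53  1.61 -0.    0.99 -0.13] w 0.0481 F [-0.3 -0.1 -0.7]
shift [283.4 -95.4  17.4] turn [ 0.007 -0.002  0.907] rows 4.9
```

View pics/w10.png

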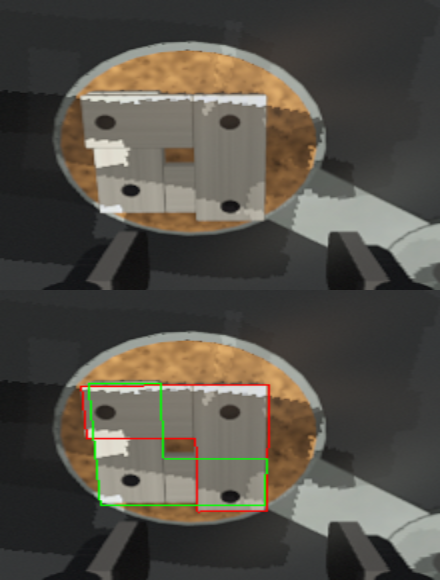

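```bash
python3 - <<'E'
from h import *
p=manip.camera_params("top")
print("beaker",ray(p,(267,142),0),ray(p,(263,130),.095),"bottle",ray(p,(220,152),0))
E
```

```text
beaker [0.73132111 0.13455298 0.        ] [0.73102818 0.13336909 0.095     ] bottle [0.70610691 0.28047954 0.        ]
```

Emit:
{"api": "carry_out", "payload": {"series": [[[55, -20, -10], [0.007, -0.002, 0.18], 48], [[110, -40, -10], [0.007, -0.002, 0.36], 48], [[165, -58, -5], [0.007, -0.002, 0.54], 48], [[225, -77, 0], [0.007, -0.002, 0.72], 48], [[283.4, -95.4, 5], [0.007, -0.002, 0.9], 48]]}}

```text
time: 10.0
tcp_pos: [0.5426, 0.1221, 0.1082]
orientation: [[0.899, 0.437, -0.009], [0.437, -0.899, 0.003], [-0.007, -0.006, -1.0]]
wrist_force: [0.7, -0.1, -0.9]
width: 0.0482
```

```bash
python3 - <<'E'
from h import *
g=grasp(P1,T1)
go(*g,.10,T1-2*np.pi)
E
```

```text
t 10.0 at [0.5426 0.1221 0.1082] q [0.14 0.49 1.72 0.   0.95 1.25] w 0.0482 F [ 0.7 -0.1 -0.9]
shift [ 5.6 -5.7  8.2] turn [-0.006  0.007  0.022] rows 0.2
```

Emit:
{"api": "carry_out", "payload": {"series": [[[0, 0, 0], [0, 0, 0.007], 48], [[0, 0, 0], [0, 0, 0.007], 48]]}}

```text
time: 10.25
tcp_pos: [0.5431, 0.1201, 0.1085]
orientation: [[0.899, 0.438, -0.009], [0.438, -0.899, 0.003], [-0.007, -0.006, -1.0]]
wrist_force: [-0.0, -0.5, -0.1]
width: 0.048
```

```bash
python3 - <<'E'
from h import *
g=grasp(P1,T1)
go(*g,.03,T1-2*np.pi)
p=manip.camera_params("wrist"); im=manip.read_camera("wrist")[:,:,::-1].copy()
cv2.polylines(im,[np.round(proj(p,Lw(*P1,T1,.012))*8).astype(int)],True,(0,0,255),1,shift=3)
cv2.imwrite("pics/w11.png",im)
E
```

```text
t 10.25 at [0.5431 0.1201 0.1085] q [0.13 0.48 1.72 0.   0.95 1.25] w 0.048 F [-0.  -0.5 -0.1]
shift [ 6.5 -7.3 78.5] turn [-0.006  0.007  0.023] rows 1.3
```

View pics/w11.png

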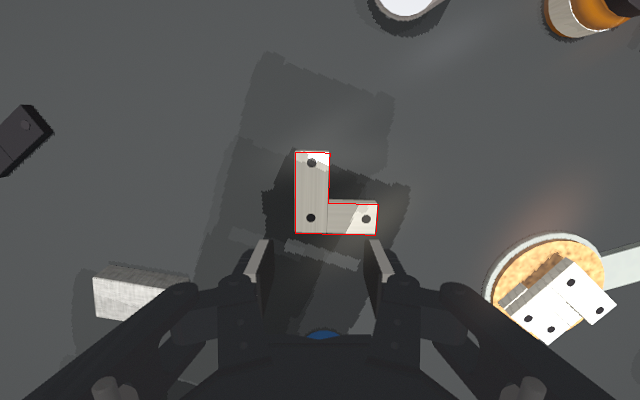

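Emit:
{"api": "carry_out", "payload": {"series": [[[6.5, -7.3, 50], [-0.006, 0.007, 0.023], 48], [[6.5, -7.3, 85], [-0.006, 0.007, 0.023], 48], [[6.5, -7.3, 108], [-0.006, 0.007, 0.023], 48], [[6.5, -7.3, 108], [-0.006, 0.007, 0.023], 48], [[6.5, -7.3, 108], [-0.006, 0.007, 0.023], 48]]}}

```text
time: 10.92
tcp_pos: [0.5461, 0.1295, 0.0021]
orientation: [[0.91, 0.415, 0.002], [0.415, -0.91, 0.001], [0.002, 0.0, -1.0]]
wrist_force: [-0.9, 0.6, -0.3]
width: 0.048
```

```bash
python3 - <<'E'
from h import *
g=grasp(P1,T1)
go(*g,-.0226,T1-2*np.pi)
p=manip.camera_params("wrist"); im=manip.read_camera("wrist")[:,:,::-1].copy()
cv2.polylines(im,[np.round(proj(p,Lw(*P1,T1,.012))*8).astype(int)],True,(0,0,255),1,shift=3)
cv2.imwrite("pics/w12.png",im)
E
```

```text
t 10.93 at [0.5461 0.1295 0.0021] q [0.15 0.65 1.76 0.   0.73 1.29] w 0.048 F [-0.9  0.6 -0.3]
shift [-0.9 -0.7 24.7] turn [ 0.    -0.002 -0.003] rows 0.4
```

View pics/w12.png

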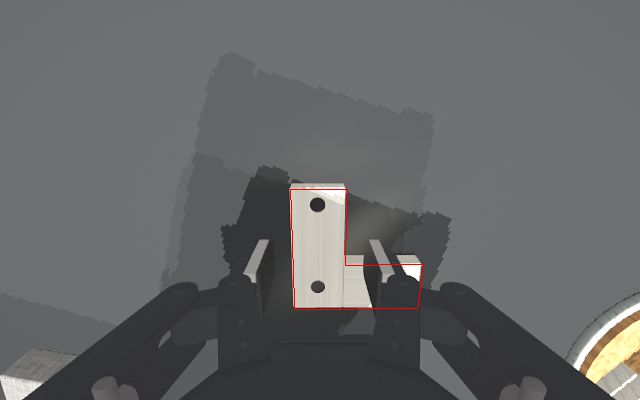

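Emit:
{"api": "carry_out", "payload": {"series": [[[0, -0.7, 10], [0, -0.002, -0.003], 48], [[0, -0.7, 18], [0, -0.002, -0.003], 46], [[0, -0.7, 22], [0, -0.002, -0.003], 46], [[0, -0.7, 24.5], [0, -0.002, -0.003], 46], [[0, -0.7, 24.5], [0, -0.002, -0.003], 46]]}}

```text
time: 11.6
tcp_pos: [0.5451, 0.1308, -0.0235]
orientation: [[0.909, 0.418, -0.001], [0.418, -0.909, -0.0], [-0.001, 0.0, -1.0]]
wrist_force: [0.4, 0.5, -0.7]
width: 0.0463
```

```bash
python3 - <<'E'
from h import *
g=grasp(P1,T1)
go(*g,-.0226,T1-2*np.pi)
p=manip.camera_params("wrist"); im=manip.read_camera("wrist")[:,:,::-1].copy()
cv2.imwrite("pics/w13.png",cv2.resize(im[150:350,220:440],None,fx=3,fy=3))
E
```

```text
t 11.6 at [ 0.5451  0.1308 -0.0235] q [ 0.15  0.7   1.76 -0.    0.69  1.29] w 0.0463 F [ 0.4  0.5 -0.7]
shift [-0.5  1.  -0.9] turn [0.    0.001 0.   ] rows 0.0
```

View pics/w13.png

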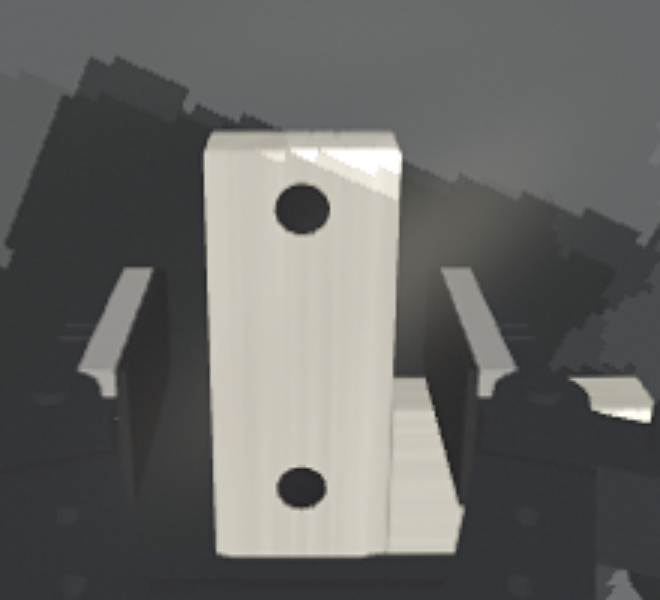

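Emit:
{"api": "carry_out", "payload": {"series": [[[0, 1, 0], [0, 0, 0], 40], [[0, 1, 0], [0, 0, 0], 25], [[0, 1, 0], [0, 0, 0], 25], [[0, 1, 0], [0, 0, 0], 25], [[0, 1, 0], [0, 0, 0], 25]]}}

```text
time: 12.28
tcp_pos: [0.5459, 0.1299, -0.0228]
orientation: [[0.909, 0.418, 0.0], [0.418, -0.909, -0.0], [0.0, 0.0, -1.0]]
wrist_force: [-0.8, -0.9, 5.9]
width: 0.0306
```

Emit:
{"api": "carry_out", "payload": {"series": [[[0, 1, 0], [0, 0, 0], 25], [[0, 1, -10], [0, 0, 0], 25], [[0, 1, -25], [0, 0, 0], 25], [[0, 1, -25], [0, 0, 0], 25]]}}

```text
time: 12.78
tcp_pos: [0.5469, 0.1291, 0.0032]
orientation: [[0.909, 0.418, 0.002], [0.418, -0.909, 0.0], [0.002, 0.001, -1.0]]
wrist_force: [-1.5, 0.0, -0.9]
width: 0.0301
```

```bash
python3 - <<'E'
from h import *
go(*grasp(A,TA),.105,TA)
p=manip.camera_params("wrist"); im=manip.read_camera("wrist")[:,:,::-1].copy()
cv2.polylines(im,[np.round(proj(p,Lw(*P1,T1,.0365))*8).astype(int)],True,(0,0,255),1,shift=3)
cv2.imwrite("pics/w14.png",cv2.resize(im[150:350,220:440],None,fx=3,fy=3))
E
```

```text
t 12.78 at [0.5469 0.1291 0.0032] q [ 0.15  0.65  1.75 -0.    0.73  1.29] w 0.0301 F [-1.5  0.  -0.9]
shift [-131.4  238.  -101.8] turn [ 0.002 -0.001 -0.908] rows 4.9
```

View pics/w14.png

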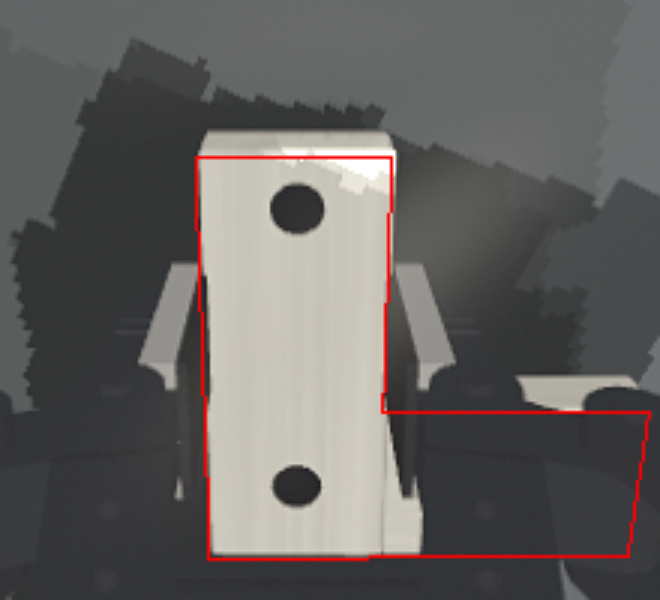

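Emit:
{"api": "carry_out", "payload": {"series": [[[0, 0, -50], [0, 0, 0], 25], [[-15, 40, -101.8], [0, 0, -0.1], 25], [[-40, 85, -101.8], [0, 0, -0.28], 25], [[-65, 130, -101.8], [0, 0, -0.46], 25], [[-90, 175, -101.8], [0, 0, -0.64], 25]]}}

```text
time: 13.45
tcp_pos: [0.537, -0.0684, 0.1035]
orientation: [[0.476, 0.879, -0.001], [0.879, -0.476, -0.0], [-0.001, -0.0, -1.0]]
wrist_force: [0.4, -0.3, -1.7]
width: 0.0304
```

```bash
python3 - <<'E'
from h import *
go(*grasp(A,TA,-.024,.008),.105,TA)
E
```

```text
t 13.45 at [ 0.537  -0.0684  0.1035] q [-0.21  0.47  1.77 -0.    0.91  0.28] w 0.0304 F [ 0.4 -0.3 -1.7]
shift [-68.6  25.7  -1.5] turn [-0.     0.    -0.264] rows 1.4
```

Emit:
{"api": "carry_out", "payload": {"series": [[[-40, 15, 0], [0, 0, -0.15], 25], [[-68.6, 25.7, 0], [0, 0, -0.264], 25], [[-68.6, 25.7, 0], [0, 0, -0.264], 25], [[-68.6, 25.7, 0], [0, 0, -0.264], 25]]}}

```text
time: 13.95
tcp_pos: [0.5268, -0.1388, 0.1033]
orientation: [[0.237, 0.971, -0.001], [0.971, -0.237, 0.0], [-0.0, -0.001, -1.0]]
wrist_force: [0.2, 1.0, -2.0]
width: 0.0303
```

```bash
python3 - <<'E'
from h import *
go(*grasp(A,TA,-.024,.008),.0255,TA)
p=manip.camera_params("wrist"); im=manip.read_camera("wrist")[:,:,::-1].copy()
cv2.polylines(im,[np.round(proj(p,Lw(*A,TA+np.pi,.038))*8).astype(int)],True,(0,0,255),1,shift=3)
cv2.imwrite("pics/w15.png",im)
E
```

```text
t 13.95 at [ 0.5268 -0.1388  0.1033] q [-0.34  0.47  1.76 -0.    0.92 -0.1 ] w 0.0303 F [ 0.2  1.  -2. ]
shift [-2.   0.8 77.8] turn [-0.001  0.    -0.008] rows 1.2
```

View pics/w15.png

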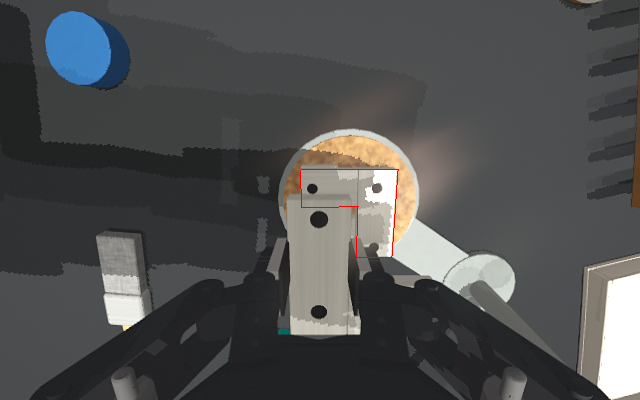

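Emit:
{"api": "carry_out", "payload": {"series": [[[-2, 0.8, 40], [-0.001, 0, -0.008], 25], [[-2, 0.8, 70], [-0.001, 0, -0.008], 25], [[-2, 0.8, 78], [-0.001, 0, -0.008], 25], [[-2, 0.8, 78], [-0.001, 0, -0.008], 25]]}}

```text
time: 14.5
tcp_pos: [0.5275, -0.141, 0.0258]
orientation: [[0.228, 0.974, 0.0], [0.974, -0.228, -0.0], [-0.0, 0.0, -1.0]]
wrist_force: [0.2, 0.1, -2.3]
width: 0.0303
```

```bash
python3 - <<'E'
from h import *
go(*grasp(A,TA,-.024,.008),.0155,TA)
p=manip.camera_params("wrist"); im=manip.read_camera("wrist")[:,:,::-1].copy()
cv2.imwrite("pics/w16.png",cv2.resize(im[100:350,200:450],None,fx=2.4,fy=2.4))
E
```

```text
t 14.5 at [ 0.5275 -0.141   0.0258] q [-0.35  0.59  1.79 -0.    0.76 -0.12] w 0.0303 F [ 0.2  0.1 -2.3]
shift [-0.1 -0.5 10.3] turn [0.    0.    0.002] rows 0.2
```

View pics/w16.png

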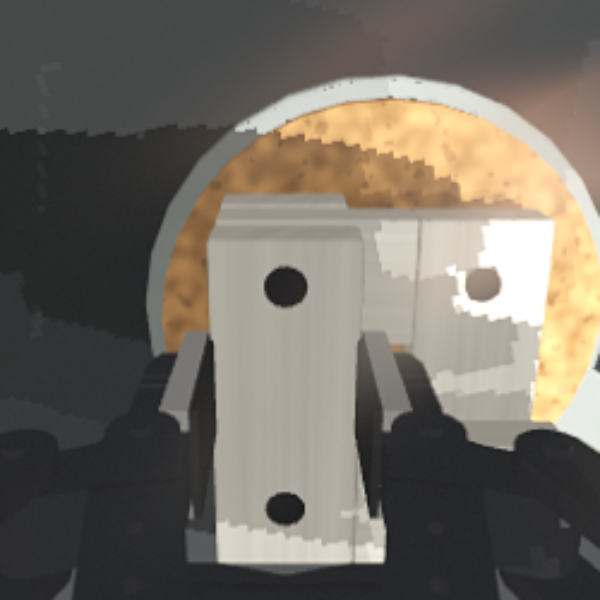

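Aligned with the layers below; descend to contact.

Emit:
{"api": "carry_out", "payload": {"series": [[[0, -0.5, 5], [0, 0, 0.002], 25], [[0, -0.5, 8], [0, 0, 0.002], 25], [[0, -0.5, 9.5], [0, 0, 0.002], 25], [[0, -0.5, 9.5], [0, 0, 0.002], 25]]}}

```text
time: 15.05
tcp_pos: [0.5267, -0.1414, 0.016]
orientation: [[0.23, 0.973, 0.0], [0.973, -0.23, -0.0], [-0.0, 0.0, -1.0]]
wrist_force: [-0.4, 0.0, -1.5]
width: 0.0306
```

Emit:
{"api": "carry_out", "payload": {"series": [[[0, 0, 0.5], [0, 0, 0], 25], [[0, 0, 1], [0, 0, 0], 25], [[0, 0, 1], [0, 0, 0], 25]]}}

```text
time: 15.42
tcp_pos: [0.5268, -0.1414, 0.0152]
orientation: [[0.23, 0.973, 0.001], [0.973, -0.23, -0.001], [-0.0, 0.001, -1.0]]
wrist_force: [-0.9, 0.1, 1.5]
width: 0.0302
```

Emit:
{"api": "carry_out", "payload": {"series": [[[0, 0, 0.5], [0, 0, 0], 25], [[0, 0, 0.5], [0, 0, 0], 34], [[0, 0, 0.5], [0, 0, 0], 42], [[0, 0, 0.5], [0, 0, 0], 48], [[0, 0, 0.5], [0, 0, 0], 48]]}}

```text
time: 16.05
tcp_pos: [0.5267, -0.1414, 0.0145]
orientation: [[0.23, 0.973, 0.0], [0.973, -0.23, -0.001], [-0.0, 0.001, -1.0]]
wrist_force: [-0.3, 0.5, 0.9]
width: 0.0481
```

Emit:
{"api": "carry_out", "payload": {"series": [[[0, 0, -10], [0, 0, 0], 48], [[0, 0, -50], [0, 0, 0], 48], [[0, 0, -110], [0, 0, 0], 48], [[0, 0, -110], [0, 0, 0], 48]]}}

```text
time: 16.55
tcp_pos: [0.5291, -0.1422, 0.1294]
orientation: [[0.23, 0.973, 0.008], [0.973, -0.23, -0.003], [-0.001, 0.009, -1.0]]
wrist_force: [-0.6, 0.0, -0.8]
width: 0.0476
```

```bash
python3 - <<'E'
from h import *
go(.5,-.17,.2,TA)
p=manip.camera_params("wrist"); im=manip.read_camera("wrist")[:,:,::-1].copy()
c=im.copy()
cv2.polylines(c,[np.round(proj(p,Lw(*A,TA,.05))*8).astype(int)],True,(0,0,255),1,shift=3)
cv2.polylines(c,[np.round(proj(p,Lw(*A,TA+np.pi,.038))*8).astype(int)],True,(0,255,0),1,shift=3)
cv2.imwrite("pics/w17.png",np.hstack([cv2.resize(a[80:300,240:440],None,fx=2,fy=2) for a in (im,c)]))
E
```

```text
t 16.55 at [ 0.5291 -0.1422  0.1294] q [-0.35  0.43  1.74 -0.    0.96 -0.11] w 0.0476 F [-0.6  0.  -0.8]
shift [-33.9 -21.3 -70.7] turn [ 0.009  0.001 -0.   ] rows 1.3
```

View pics/w17.png

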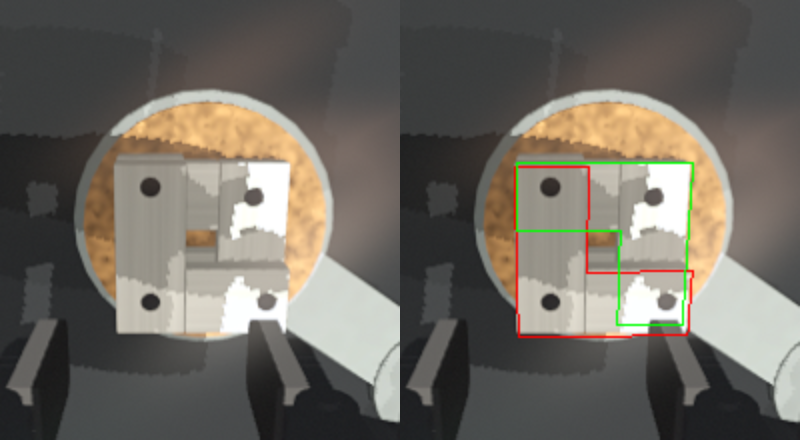

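```bash
python3 - <<'E'
from h import *
pt=manip.camera_params("top"); ps=manip.camera_params("scene")
# top crop px, scene crop px (180+x/5, 200+y/5)
T=lambda x,y:(330+x/5-.4,120+y/5-.4); S=lambda x,y:(180+x/5-.4,200+y/5-.4)
def tri(a,b):
    f=lambda X:np.r_[proj(pt,X)[0]-a,proj(ps,X)[0]-b]
    r=least_squares(f,[.6,-.3,.1]);return r.x.round(4),r.fun.round(1)
print("knob",tri(T(571,130),S(254,234)))
print("cap",tri(T(428,75),S(396,298)))
print("lens",tri(T(695,268),S(110,243)))
print("colbase",tri(T(365,175),S(427,440)))
print("knob z.21",ray(pt,T(571,130),.21),ray(ps,S(254,234),.21))
print("lens z.171",ray(pt,T(695,268),.171),ray(ps,S(110,243),.171))
E
```

```text
knob (array([ 0.6174, -0.3348,  0.2104]), array([-0.1, -0. , -0.1, -0. ]))
cap (array([ 0.6659, -0.2768,  0.1712]), array([-0.3, -0.1, -0.4, -0. ]))
lens (array([ 0.5542, -0.4067,  0.1674]), array([0. , 0. , 0.1, 0. ]))
colbase (array([ 0.6655, -0.2787,  0.012 ]), array([-0.2, -0.1, -0.3,  0. ]))
knob z.21 [ 0.61750541 -0.3351466   0.21      ] [ 0.61722896 -0.33452529  0.21      ]
lens z.171 [ 0.55326723 -0.40501403  0.171     ] [ 0.55684993 -0.40679927  0.171     ]
```

```bash
python3 - <<'E'
from h import *
go(.6173,-.3347,.21,-1.2)
E
```

```text
t 16.6 at [ 0.5278 -0.1417  0.1269] q [-0.35  0.44  1.74 -0.    0.96 -0.11] w 0.0483 F [-0.1  0.3 -0.8]
shift [-167.3  132.   -82.3] turn [ 0.005 -0.002  0.968] rows 5.2
```

Emit:
{"api": "carry_out", "payload": {"series": [[[0, 0, -50], [0.005, -0.002, 0.17], 48], [[-20, 20, -83], [0.005, -0.002, 0.35], 48], [[-60, 50, -83], [0.005, -0.002, 0.53], 48], [[-100, 80, -83], [0.005, -0.002, 0.71], 48], [[-140, 110, -83], [0.005, -0.002, 0.89], 48]]}}

```text
time: 17.23
tcp_pos: [0.6016, -0.3041, 0.2065]
orientation: [[0.904, 0.428, -0.006], [0.428, -0.904, 0.002], [-0.005, -0.004, -1.0]]
wrist_force: [0.6, 0.8, -0.1]
width: 0.0481
```

```bash
python3 - <<'E'
from h import *
go(.6173,-.3347,.21,-1.2)
E
```

```text
t 17.23 at [ 0.6016 -0.3041  0.2065] q [-0.54  0.58  1.29 -0.    1.28  0.59] w 0.0481 F [ 0.6  0.8 -0.1]
shift [ 1.1 34.4 -3.7] turn [-0.004  0.005  0.072] rows 0.6
```

Emit:
{"api": "carry_out", "payload": {"series": [[[1.1, 34.4, -3.7], [-0.004, 0.005, 0.072], 48], [[1.1, 34.4, -3.7], [-0.004, 0.005, 0.072], 48], [[1.1, 34.4, -3.7], [-0.004, 0.005, 0.072], 48]]}}

```text
time: 17.6
tcp_pos: [0.6169, -0.3327, 0.2101]
orientation: [[0.93, 0.369, -0.0], [0.369, -0.93, 0.001], [0.0, -0.001, -1.0]]
wrist_force: [0.2, -0.4, -0.5]
width: 0.0481
```

```bash
python3 - <<'E'
from h import *
go(.6173,-.3347,.157,-1.2)
p=manip.camera_params("wrist"); im=manip.read_camera("wrist")[:,:,::-1].copy()
print(proj(p,[[.6173,-.3347,.21]]))
cv2.imwrite("pics/w18.png",im)
E
```

```text
t 17.6 at [ 0.6169 -0.3327  0.2101] q [-0.56  0.63  1.2   0.    1.31  0.63] w 0.0481 F [ 0.2 -0.4 -0.5]
shift [-0.4  2.1 53.1] turn [-0.001 -0.     0.007] rows 0.9
[[322.90149742 234.98302401]]
```

View pics/w18.png

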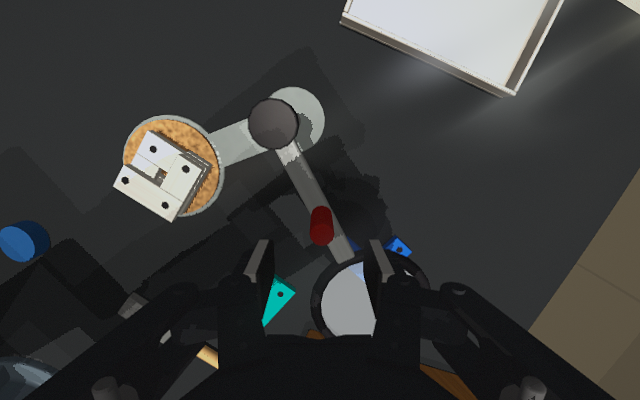

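Emit:
{"api": "carry_out", "payload": {"series": [[[-0.4, 1.5, 20], [0, 0, 0.007], 48], [[-0.4, 1.5, 40], [0, 0, 0.007], 48], [[-0.4, 1.5, 53], [0, 0, 0.007], 48], [[-0.4, 1.5, 53], [0, 0, 0.007], 48]], "grip_force": 25}}

```text
time: 18.15
tcp_pos: [0.6171, -0.3345, 0.1566]
orientation: [[0.932, 0.361, -0.0], [0.361, -0.932, 0.001], [-0.0, -0.001, -1.0]]
wrist_force: [0.7, -0.7, -0.2]
width: 0.0481
```

```bash
python3 - <<'E'
from h import *
go(.6173,-.3347,.157,-1.2)
p=manip.camera_params("wrist"); im=manip.read_camera("wrist")[:,:,::-1].copy()
cv2.imwrite("pics/w19.png",cv2.resize(im[150:350,220:440],None,fx=3,fy=3))
E
```

```text
t 18.15 at [ 0.6171 -0.3345  0.1566] q [-0.56  0.68  1.25  0.    1.21  0.64] w 0.0481 F [ 0.7 -0.7 -0.2]
shift [ 0.1  0.2 -0.4] turn [-0.001  0.    -0.001] rows 0.0
```

View pics/w19.png

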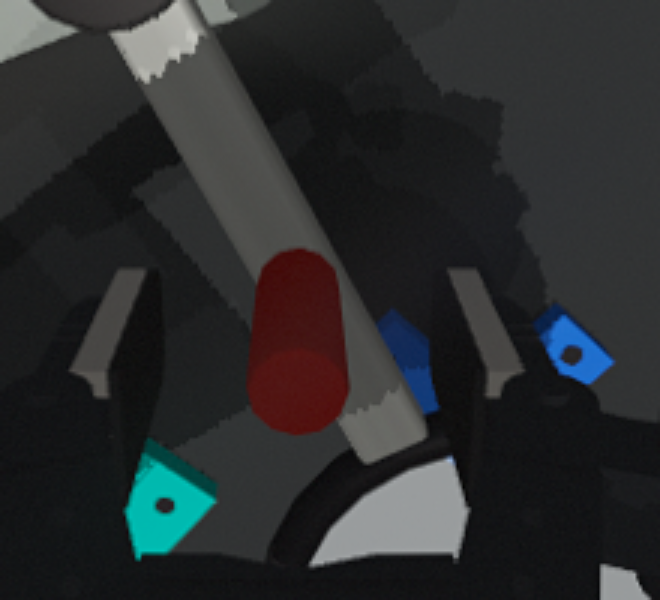

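Knob is between the pads; close.

Emit:
{"api": "carry_out", "payload": {"series": [[[0, 0, 0], [0, 0, 0], 10], [[0, 0, 0], [0, 0, 0], 10], [[0, 0, 0], [0, 0, 0], 10], [[0, 0, 0], [0, 0, 0], 10], [[0, 0, 0], [0, 0, 0], 10]]}}

```text
time: 18.82
tcp_pos: [0.6181, -0.335, 0.1591]
orientation: [[0.932, 0.361, 0.003], [0.361, -0.932, -0.001], [0.002, 0.002, -1.0]]
wrist_force: [2.0, 1.9, 6.2]
width: 0.0152
```

```bash
cat >> h.py <<'E'
C=np.array([.6657,-.2777])
def arc(degs,r=.0748,z=.157):
    s=manip.sense();R=s["orientation"];v=s["tcp_pos"][:2]-C
    print("t",s["time"],"now",s["tcp_pos"].round(4),"ang",np.degrees(np.arctan2(v[1],v[0]))%360,"r",np.linalg.norm(v).round(4),"w",s["width"].round(4),"F",s["wrist_force"].round(1))
    for d in degs:
        a=np.radians(d); P=np.r_[C+r*np.array([np.cos(a),np.sin(a)]),z]
        print(d,(R.T@(P-s["tcp_pos"])*1000).round(1).tolist())
E
python3 -c "
from h import *
arc([222,212,202,192,182])"
```

```text
Traceback (most recent call last):
  File "h.py", line 57, in arc
    print("t",s["time"],"now",s["tcp_pos"].round(4),"ang",np.degrees(np.arctan2(v[1],v[0]))%360,"r",np.linalg.norm(v).round(4),"w",s["width"].round(4),"F",s["wrist_force"].round(1))
                                                                                                                                   ^^^^^^^^^^^^^^^^
AttributeError: 'float' object has no attribute 'round'
```

Emit:
{"api": "carry_out", "payload": {"series": [[[0, 0, 0], [0, 0, 0], 22], [[0, 0, -6], [0, 0, 0], 24], [[0, 0, -6], [0, 0, 0], 10], [[0, 0, -6], [0, 0, 0], 10], [[0, 0, -6], [0, 0, 0], 10]]}}

```text
time: 19.45
tcp_pos: [0.6178, -0.3352, 0.1651]
orientation: [[0.933, 0.361, 0.002], [0.361, -0.933, -0.001], [0.002, 0.002, -1.0]]
wrist_force: [-1.8, -0.1, 7.4]
width: 0.0147
```

```bash
sed -i 's/s\["width"\].round(4)/round(s["width"],4)/' h.py
python3 -c "
from h import *
arc([224,216,208,200,192],z=.163)"
```

```text
t 19.45 now [ 0.6178 -0.3352  0.1651] ang 230.2137909583893 r 0.0748 w 0.0147 F [-1.8 -0.1  7.4]
224 [-3.5, -7.3, 2.1]
216 [-6.9, -17.2, 2.0]
208 [-8.8, -27.4, 2.0]
200 [-9.4, -37.9, 2.0]
192 [-8.4, -48.3, 2.0]
```

Emit:
{"api": "carry_out", "payload": {"series": [[[-3.5, -7.3, 0], [0, 0, 0], 10], [[-6.9, -17.2, 0], [0, 0, 0], 10], [[-8.8, -27.4, 0], [0, 0, 0], 10], [[-9.4, -37.9, 0], [0, 0, 0], 10], [[-8.4, -48.3, 0], [0, 0, 0], 10]]}}

```text
time: 20.08
tcp_pos: [0.5922, -0.2937, 0.1649]
orientation: [[0.933, 0.36, 0.003], [0.36, -0.933, -0.003], [0.002, 0.003, -1.0]]
wrist_force: [5.6, -4.3, 3.1]
width: 0.0149
```

```bash

python3 -c "
from h import *
arc([190,182,174,166,158],z=.163)"
```

```text
t 20.075 now [ 0.5922 -0.2937  0.1649] ang 192.30136964159394 r 0.0752 w 0.0149 F [ 5.6 -4.3  3.1]
190 [1.0, -2.9, 1.9]
182 [3.7, -13.0, 1.9]
174 [7.8, -22.6, 1.8]
166 [13.2, -31.5, 1.8]
158 [19.8, -39.6, 1.8]
```

Emit:
{"api": "carry_out", "payload": {"series": [[[1, -3, 0], [0, 0, 0], 10], [[3.7, -13, 0], [0, 0, 0], 10], [[7.8, -22.6, 0], [0, 0, 0], 10], [[13.2, -31.5, 0], [0, 0, 0], 10], [[19.8, -39.6, 0], [0, 0, 0], 10]]}}

```text
time: 20.7
tcp_pos: [0.5968, -0.2487, 0.1645]
orientation: [[0.933, 0.361, 0.002], [0.361, -0.933, -0.002], [0.002, 0.002, -1.0]]
wrist_force: [-3.1, -7.8, 3.8]
width: 0.0149
```

```bash

python3 -c "
from h import *
arc([154,147,141,137,134],z=.163)"
```

```text
t 20.7 now [ 0.5968 -0.2487  0.1645] ang 157.19960722113268 r 0.0748 w 0.0149 F [-3.1 -7.8  3.8]
154 [3.0, -2.9, 1.5]
147 [10.0, -8.7, 1.5]
141 [16.6, -13.0, 1.5]
137 [21.2, -15.4, 1.5]
134 [24.8, -17.0, 1.5]
```

Emit:
{"api": "carry_out", "payload": {"series": [[[3, -2.9, 0], [0, 0, 0], 10], [[10, -8.7, 0], [0, 0, 0], 10], [[16.6, -13, 0], [0, 0, 0], 10], [[21.2, -15.4, 0], [0, 0, 0], 10], [[24.8, -17, 0], [0, 0, 0], 10]]}}

```text
time: 21.32
tcp_pos: [0.6138, -0.2242, 0.1642]
orientation: [[0.932, 0.361, 0.002], [0.361, -0.932, -0.001], [0.001, 0.002, -1.0]]
wrist_force: [-0.8, -5.7, 4.8]
width: 0.0149
```

```bash

python3 - <<'E'
from h import *
arc([133.5],z=.163)
for n in("scene","top"):
    im=manip.read_camera(n)[:,:,::-1]; p=manip.camera_params(n)
    u=proj(p,[[.5485,-.1543,.165]])[0]; print(n,u); a,b=int(u[0]),int(u[1])
    im=im[b-60:b+60,a-80:a+80].copy()
    c=cv2.resize(im,None,fx=4,fy=4,interpolation=cv2.INTER_CUBIC)
    cv2.drawMarker(c,(int((u[0]-a+80)*4),int((u[1]-b+60)*4)),(0,0,255),0,15)
    cv2.imwrite(f"pics/{n}_m.png",c)
E
```

```text
t 21.325 now [ 0.6138 -0.2242  0.1642] ang 134.12720287060696 r 0.0745 w 0.0149 F [-0.8 -5.7  4.8]
133.5 [0.7, -0.6, 1.2]
scene [282.70494814 214.86986826]
top [372.03115599 180.21484352]
```

View pics/scene_m.png

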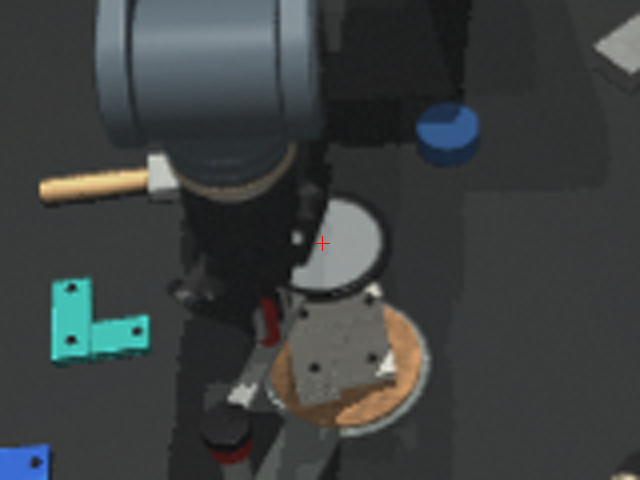

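View pics/top_m.png

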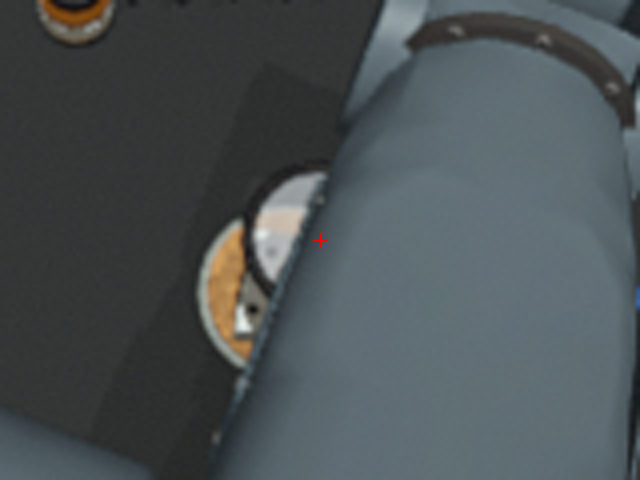

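Emit:
{"api": "carry_out", "payload": {"series": [[[0.5, -0.5, 0], [0, 0, 0], 10], [[0.5, -0.5, 0], [0, 0, 0], 20], [[0.5, -0.5, 0], [0, 0, 0], 36], [[0.5, -0.5, 0], [0, 0, 0], 40], [[0.5, -0.5, 0], [0, 0, 0], 40]]}}

```text
time: 22.05
tcp_pos: [0.6137, -0.2233, 0.164]
orientation: [[0.932, 0.361, 0.001], [0.361, -0.932, -0.0], [0.001, 0.001, -1.0]]
wrist_force: [-0.2, -0.1, 0.3]
width: 0.0401
```

Emit:
{"api": "carry_out", "payload": {"series": [[[0.5, -0.5, -20], [0, 0, 0], 40], [[0.5, -0.5, -60], [0, 0, 0], 40], [[0.5, -0.5, -110], [0, 0, 0], 40], [[0.5, -0.5, -130], [0, 0, 0], 40], [[0.5, -0.5, -130], [0, 0, 0], 40]]}}

```text
time: 22.68
tcp_pos: [0.6143, -0.2228, 0.2956]
orientation: [[0.932, 0.361, 0.004], [0.361, -0.932, -0.002], [0.003, 0.003, -1.0]]
wrist_force: [-0.5, 0.6, -0.8]
width: 0.0398
```

```bash

python3 - <<'E'
from h import *
go(.3,.3,.3,-.6)
E
```

```text
t 22.68 at [ 0.6143 -0.2228  0.2956] q [-0.42  0.48  1.24  0.    1.42  0.78] w 0.0398 F [-0.5  0.6 -0.8]
shift [-104.2 -601.    -6.6] turn [ 0.004 -0.002 -0.601] rows 9.8
```

Emit:
{"api": "carry_out", "payload": {"series": [[[-20, -60, 0], [0, 0, 0], 40], [[-40, -118, 0], [0, 0, 0], 40], [[-60, -176, 0], [0, 0, 0], 40], [[-80, -234, 0], [0, 0, 0], 40], [[-90, -294, 0], [0, 0, 0], 40]]}}

```text
time: 23.3
tcp_pos: [0.4216, 0.0201, 0.2923]
orientation: [[0.933, 0.36, -0.0], [0.36, -0.933, -0.0], [-0.0, 0.0, -1.0]]
wrist_force: [1.0, 0.9, 0.3]
width: 0.0394
```

Emit:
{"api": "carry_out", "payload": {"series": [[[-10, -60, 0], [0, 0, 0], 40], [[-20, -120, 0], [0, 0, 0], 40], [[-20, -180, 0], [0, 0, 0], 40], [[-20, -180, 0], [0, 0, 0], 40]]}}

```text
time: 23.8
tcp_pos: [0.3379, 0.1822, 0.2923]
orientation: [[0.93, 0.367, -0.0], [0.367, -0.93, -0.001], [-0.001, 0.001, -1.0]]
wrist_force: [1.0, 0.1, 0.4]
width: 0.0404
```

```bash

python3 - <<'E'
from h import *
print(manip.sense()["tcp_pos"])
for n in("scene","top"):
    f=manip.read_camera(n)[:,:,::-1]; p=manip.camera_params(n)
    cv2.imwrite(f"pics/{n}_full.png",f)
    u=proj(p,[[.5485,-.1543,.171]])[0]; print(n,u); a,b=int(u[0]),int(u[1])
    im=f[b-60:b+60,a-80:a+80].copy()
    c=cv2.resize(im,None,fx=5,fy=5,interpolation=cv2.INTER_CUBIC)
    th=np.linspace(0,6.28,60); 
    q=proj(p,np.c_[.5485+.053*np.cos(th),-.1543+.053*np.sin(th),0*th+.171])-[a-80,b-60]
    cv2.polylines(c,[np.round(q*5+2).astype(int)],True,(0,0,255),1)
    cv2.imwrite(f"pics/{n}_n.png",c)
E
```

```text
[0.33794887 0.18221407 0.29228477]
scene [282.52085267 213.64663997]
top [372.36105893 179.59659144]
```

View pics/scene_n.png

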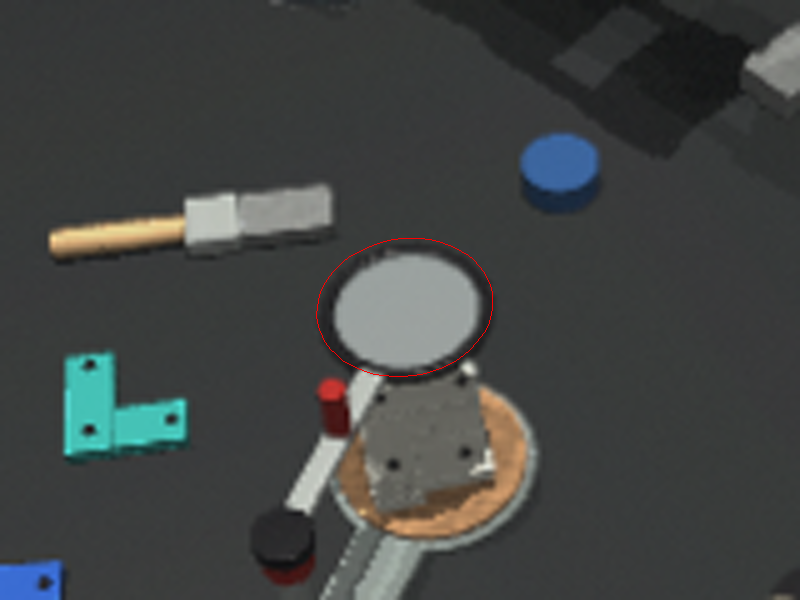

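View pics/top_n.png

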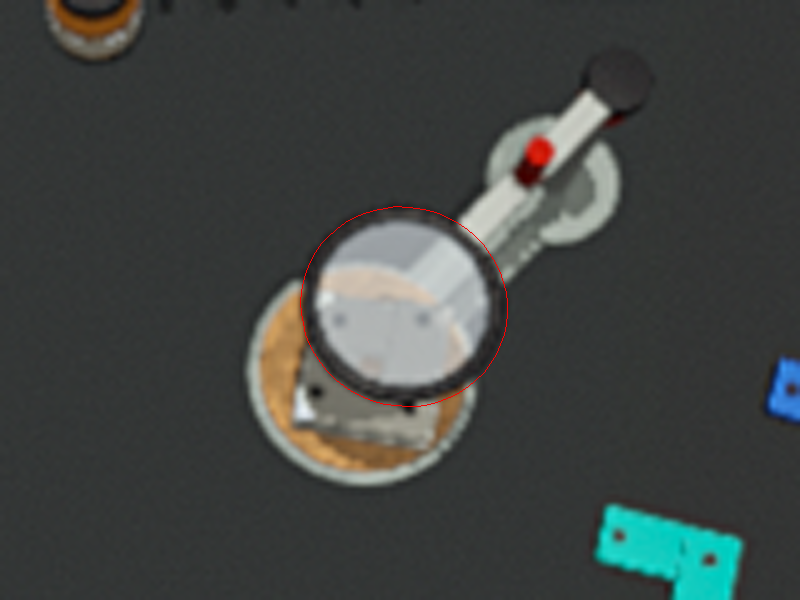

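View pics/top_full.png

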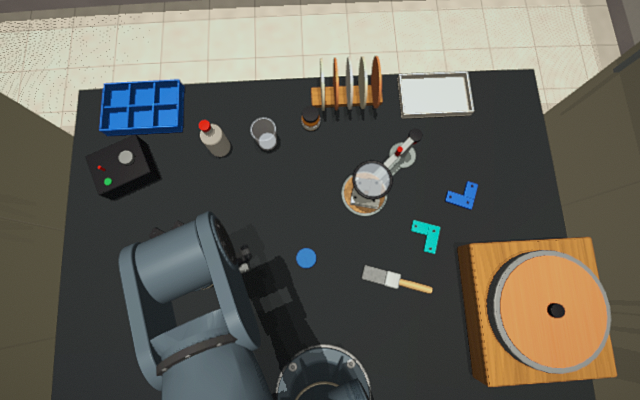

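The lens rim sits on the predicted circle in both views (within 1–2 mm), the pile is intact, and the bystanders that can be seen have not moved. I'll hand it in.

```bash
python3 -c "
from rig import manip
print(manip.sense()['dq'].round(4)); print(manip.close_job())"
```

```text
[-0.0497 -0.     -0.0074 -0.0005  0.0044 -0.0049]
the job is handed in; nothing more can be done
None
```

I stacked both loose silver plates on plate_a, each half a turn from the one beneath. Then I swung the magnifier over the pile by its red knob, let go and moved the arm clear. I handed the job in at about 24 s; no verdict is reported.

**Stack:** Wrist views after each release showed the edges about 1 mm from the planned outlines and the square opening in the middle. Each plate was pressed lightly onto the one below before release, so neither was dropped.

**Lens:** In the last scene and top pictures, the rim lies within about 1–2 mm of a circle centred over plate_a. The pile looked intact.

**Bystanders:** Those visible in the last pictures were where they started. The arm hid the felt block in the top view and only its edge showed in the scene view. It stayed in place in the wrist views while I worked beside it.

**Disagreements:**
- The fingertips sat about 25–30 mm behind the stated TCP. The first pinch closed above the plate without touching it, so I found the right height in small steps while watching the force.
- The gripper read about 30 mm on the 32 mm legs.
- Closing on the knob lifted the tool about 2 mm, with 6–7 N upward. I raised the grip 6 mm and tried again with the same result, so I put it down to the pads swinging forward.
- One arm joint was still settling at 0.05 rad/s at hand-in, with the gripper well clear of everything.

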